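Put the washed tools to air and hold the chest lid at its stay

TASK

Put the washed baking tools away to air in the steel utensil chest: lay the wooden turner and the blue-handled bench scraper flat inside and stand the sugar shaker upright beside them, setting each one down rather than dropping it in. Then bring the chest's lid over from its back stop until the yellow lug on its edge lines up with the red clamp on the quadrant, and keep holding it there, without letting it fall shut, so that I can screw the clamp fast: finish while you are still holding the lid. Leave the clamp where it is set and leave the other things on the table alone.

Things in the scene. Friction and masses are not known exactly. Their poses are not given: they have to be found in the camera images.
- chest: Open steel utensil chest, fixed: 360 mm along its x, 250 along y, 60 high, walls and floor 5 mm (inside 350 x 240). Origin: centre of its underside; z up. The lid's hinge runs along the rim of its +y side; -y is the front. A slotted steel quadrant (two arc bars about the hinge line, radii 139 and 157 mm) stands at the +x end, 191 mm along x from the middle, up to 160 mm above the rim.
- lid: Clear lid in an aluminium frame, 360 x 250 x 10 mm, 0.6 kg. Origin: on the hinge line, 60 mm up over the middle of the chest's +y side (125 mm from its centre). x lies along the hinge, -y points to the free edge. Angle 0 is shut (flat); it opens about -x, -y tipping up; 1.57 is upright. It starts leaning back at its stop, 1.92. Hinge nearly free: let go, it falls shut or, past upright, back.
- lid_handle (a point): Middle of the lid's handle: round black bar, 12 mm thick, 130 mm long, along the lid's x, in the panel's plane, 30 mm beyond the free edge (280 mm from the hinge line), joined to the edge by two 8 mm posts 61 mm either side of the middle. It can be pinched across the bar anywhere between the posts.
- lid_lug (a point): Centre of the yellow lug on the lid's +x end edge, 148 mm from the hinge line, measured in the plane of the quadrant (191 mm along x from the middle of the lid). The lid is at the marked angle when this point coincides with clamp_screw.
- clamp_screw (a point): Centre of the clamp (steel block 12 x 30 x 14 mm with a red thumbscrew 24 mm wide on its outer side), set somewhere along the quadrant, 148 mm from the hinge line, in the lug's plane: its direction from the hinge line is the lid angle wanted, 0.75 to 1.15 rad above flat. It is stiff and must not be shifted.
- turner: Flat wooden turner, 220 mm long, lying along its x on its flat underside. Origin: on the underside. The handle runs from x = -110 to +30 mm, 18 mm wide (y) and 13 mm thick; a neck 32 mm wide and 8 mm thick to x = 55 mm, then the blade 56 mm wide and 6 mm thick to x = 110 mm. About 60 g.
- scraper: Bench scraper lying flat: blue handle 130 mm along its x, 26 mm wide (y), 24 mm high; origin: centre of the handle's underside. A steel blade 128 mm wide and 2 mm thick leaves the +y side of the handle, its top 7 mm up there, and slopes down to the table 80 mm from the handle's middle line: a fingertip beside the handle must stay above it. About 140 g.
- shaker: Small steel sugar shaker standing upright: cylinder 52 mm in diameter, with a domed cap 55 mm wide between 33 and 40 mm up, 52 mm high in all. Origin: centre of its underside, z along its axis. About 150 g.
- cutter: Bystander: copper ring pastry cutter, 70 mm in diameter, 35 mm high; origin: centre of its underside.
- jar_a: Bystander: amber jar with an orange cap, 62 mm in diameter, 95 mm high; origin: centre of its underside.
- mug: Bystander: blue mug, 80 mm in diameter plus a handle at its +y, 92 mm high; origin: centre of its underside.
- bowl: Bystander: white bowl, 150 mm in diameter, 60 mm high; origin: centre of its underside.
- jar_b: Bystander: green jar with a steel cap, 72 mm in diameter, 110 mm high; origin: centre of its underside.
- jar_c: Bystander: terracotta-coloured jar, 60 mm in diameter, 85 mm high; origin: centre of its underside.

How it is judged:
By the outcome, as a careful person would: the job done as asked, in the order asked, and still so for the second after the job is handed in, while the arm keeps its last pose, push and grip.
It also fails if it takes over 72 s, if anything falls off the work surface, if the arm or the gripper's body presses on something with over 40 N, if the wrist force passes 120 N, or if a joint passes its speed limit or range.

ROBOT

A 6-joint arm with a two-finger parallel gripper is mounted at the origin on the work surface. World frame = base frame: x ahead of the robot, y to its left, z up, the work surface at z = 0. Lengths are in m, angles in rad, forces in N, time in s.
With the tool pointing down it reaches from about 0.375 to 0.9 m from the base axis. Payload 3.1 kg.
Tool frame: the origin (TCP) lies between the finger pads; the fingertips stand 19 mm ahead of it and the grasp point (between the pads) is the TCP; y points along the fingers, z is the direction in which the jaws open and shut, and the axes are right-handed (so a half turn about y gives the same grasp; the last joint's range is limited). The gripper opens to 85 mm and grips with 20 to 120 N. Pads are 22 mm wide; open, the fingers measure 114 mm over their backs; the gripper's body (76 mm by 85 mm) begins 54 mm behind the grasp point. The pads swing forward as they close: fully open they stand 13 mm farther back than shut.
Start: joints at [1.123, 0.527, 1.433, -0, 1.181, -0.178], TCP at [0.166, 0.603, 0.25] pointing down, gripper open.
Joint ranges: [-3.08, 3.08], [-0.75, 2.2], [0.22, 2.44], [-1.43, 4.57], [0, 2.65], [-2.85, 2.85]. Speed limits (rad/s): [2.79, 2.79, 3.14, 3.14, 3.14, 3.14].

INTERFACE

Orientations are given as a unit quaternion [x, y, z, w].
In Python, from bench import manip, cams gives the robot as it stands.
- The arm moves only by the shell command python3 -m inch 'ROWS' [FORCE]. ROWS is JSON, a list that holds one entry, the list of rows, each a list of 7 numbers: the opening, from 0 (shut) to 1 (fully open), then the shift along the tool's x, y, z as a fraction of full scale, then the turn, a rotation vector about the tool's x, y, z as a fraction of full scale. A call has exactly 5 rows; each row is the pose to reach, as a shift and turn from the pose measured when the call began, along the tool's axes at that moment; what a row does not reach only later rows make up. Full scale, the value 1, is 500 mm for a shift and 0.5 rad for a turn. A row lasts 1/10 s, in which the tool goes at most 50 mm and 8.59 degrees, less where a joint would pass 70% of its speed; a pose out of reach is approached as far as the arm can. A call with a number of a shift or a turn outside -1 to 1 is refused whole. A call with a gripper value outside its range is refused whole. The fingers move at their own pace and stop on an object; FORCE is the grip in N (left out, the last holds). Time passes only in rows, so rows that repeat a pose let the fingers close, or fill a call up. It gives the time, the measured TCP pose, the force and the opening at its end, in the units of the state.
- manip.read_state(): the state, without advancing time (a new reading comes with each control period).
- cams.capture(name): name is "side" or "top"; returns a dict with "frame" (420x560x3 uint8, red, green, blue), "fov_y" (degrees; the focal length in pixels is half the picture's height over the tangent of half this angle, whatever the lens; pixels are square), "cx", "cy" (the principal point, pixels), "rvec" (rotation vector, rad) and "tvec" (3), from world to camera coordinates, as OpenCV has them. Camera axes: x right, y down, z forward; pixel columns grow to the right and rows downward; lengths in m; the calibration is good to about 2 mm. A picture is of the moment at which its call begins. There is no depth.
- manip.hand_in(): hands the job in, once; it reports no verdict.
Trained networks look in the newest picture that a camera, given by its name, has taken for a name from the list of things; names that differ only in an ending like _2 or _b are one class to them, and where a whole thing is asked for, a point or a joint stands for the part that bears it (a point fixed in the world has none). Each returns a list of dicts, best first, with "confidence" (0 to 1); they miss things now and then, are a little off and sometimes report something else, mostly with a low value. They report only what shows in the picture. A call takes as long as a camera call.
- cams.trace(camera, thing): "region" (420x560 bool, what is visible of it) and "rect" ([left, top, right, bottom] in pixels, round what is visible of it).
- cams.pinpoint(camera, thing): "location" ([column, row] in pixels: a listed point, or the origin of a listed thing).
The state is a dict: "time_s": time; "qpos": joint angles; "qvel": joint speeds; "joint_torque": joint torques, N m; "tcp_pos": TCP position; "orientation": TCP orientation; "contact_force": force on the tool from outside, world axes, zero at the start; "wrist_torque": the same for the moment, N m; "gripper_width": finger opening in m.
Only numpy, scipy, OpenCV 4.12 (cv2) and the standard library are available. Lean on these libraries where they do the work, as an engineer would, in place of code of your own. Each camera call takes 0.05 s, during which the arm holds its last target.

## Working session

There is one attempt and no reset: what is moved stays moved. The work goes in short steps, Python scripts to look and compute and a shell command to move; the robot and the scene stay as the last step left them, time stands still between calls to the robot, and variables do not carry over. Pictures are saved under pics/ and viewed, and the job is handed in when it is done.

```bash
ls; mkdir -p pics; cat > h.py <<'E'
from bench import manip, cams
import numpy as np, cv2
from scipy.spatial.transform import Rotation as R
def cal(c):
    f=c["frame"].shape[0]/2/np.tan(np.radians(c["fov_y"])/2)
    K=np.array([[f,0,c["cx"]],[0,f,c["cy"]],[0,0,1]])
    return K,R.from_rotvec(np.array(c["rvec"]).ravel()).as_matrix(),np.array(c["tvec"]).ravel()
def onplane(c,px,z):
    K,Rm,t=cal(c); d=Rm.T@np.linalg.inv(K)@np.array([px[0],px[1],1.]); o=-Rm.T@t
    return o+d*(z-o[2])/d[2]
def proj(c,P):
    K,Rm,t=cal(c); p=(Rm@np.atleast_2d(P).T).T+t; q=(K@p.T).T; return q[:,:2]/q[:,2:]
def save(c,n): cv2.imwrite("pics/"+n+".png",cv2.cvtColor(c["frame"],cv2.COLOR_RGB2BGR))
def tri(ca,pa,cb,pb):
    A=[]
    for c,p in((ca,pa),(cb,pb)):
        K,Rm,t=cal(c); P=K@np.c_[Rm,t]; A+= [p[0]*P[2]-P[0],p[1]*P[2]-P[1]]
    v=np.linalg.svd(np.array(A))[2][-1]; return v[:3]/v[3]
E
python3 - <<'E'
from h import *
s=manip.read_state()
print({k:np.round(v,3).tolist() for k,v in s.items()})
print(R.from_quat(s['orientation']).as_matrix().round(3))
for n in("side","top"):
    c=cams.capture(n); save(c,n+"0"); K,Rm,t=cal(c); print(n,K[0,0],c["cx"],c["cy"],-Rm.T@t)
    for th in ["chest","lid","lid_handle","lid_lug","clamp_screw","turner","scraper","shaker","cutter","jar_a","mug","bowl"]:
        l=cams.pinpoint(n,th); print(th,[(np.round(d["location"]).tolist(),round(d["confidence"],2)) for d in l[:3]], [ (np.round(onplane(c,d["location"],0),3).tolist()) for d in l[:1]])
E
```

```text
pics
{'time_s': 0.0, 'qpos': [1.124, 0.528, 1.434, -0.0, 1.181, -0.178], 'qvel': [0.001, 0.001, 0.001, 0.001, 0.001, 0.001], 'joint_torque': [0.001, -44.235, -17.803, -0.0, 0.008, 0.0], 'tcp_pos': [0.166, 0.602, 0.249], 'orientation': [0.701, -0.095, 0.095, -0.7], 'contact_force': [-0.362, 0.11, -0.186], 'wrist_torque': [0.018, 0.001, 0.009], 'gripper_width': 0.085}
[[ 0.964 -0.001  0.266]
 [-0.266 -0.002  0.964]
 [-0.    -1.    -0.002]]
side 441.7648320279926 273.45250419916357 207.7632049367576 [0.08207463 0.54244264 1.08631539]
chest [([242.0, 190.0], 0.52)] [[0.799, -0.063, 0.0]]
lid [([202.0, 320.0], 0.56)] [[0.562, 0.321, 0.0]]
lid_handle [([147.0, 300.0], 0.86)] [[0.716, 0.384, 0.0]]
lid_lug [([124.0, 265.0], 0.94)] [[0.851, 0.361, 0.0]]
clamp_screw [([166.0, 230.0], 0.69)] [[0.859, 0.202, 0.0]]
turner [([326.0, 242.0], 0.79), ([240.0, 190.0], 0.68), ([304.0, 178.0], 0.44)] [[0.472, -0.086, 0.0]]
scraper [([369.0, 171.0], 0.82), ([415.0, 150.0], 0.28)] [[0.544, -0.407, 0.0]]
shaker [([352.0, 204.0], 0.82)] [[0.503, -0.254, 0.0]]
cutter [([332.0, 151.0], 0.76)] [[0.693, -0.401,
[... 428 characters left out ...]
([114.0, 235.0], 0.78)] [[0.56, 0.535, 0.0]]
lid_lug [([138.0, 181.0], 0.59)] [[0.756, 0.448, 0.0]]
clamp_screw [([114.0, 237.0], 0.75), ([181.0, 176.0], 0.42)] [[0.551, 0.536, 0.0]]
turner [([283.0, 256.0], 0.8), ([140.0, 178.0], 0.51)] [[0.466, -0.079, 0.0]]
scraper [([367.0, 230.0], 0.91), ([324.0, 198.0], 0.62)] [[0.552, -0.39, 0.0]]
shaker [([327.0, 249.0], 0.66), ([368.0, 228.0], 0.55)] [[0.485, -0.24, 0.0]]
cutter [([363.0, 194.0], 0.5)] [[0.684, -0.381, 0.0]]
jar_a [([281.0, 162.0], 0.57), ([284.0, 188.0], 0.54), ([286.0, 254.0], 0.46)] [[0.813, -0.082, 0.0]]
mug [([166.0, 237.0], 0.62), ([324.0, 199.0], 0.57)] [[0.546, 0.344, 0.0]]
bowl [([424.0, 249.0], 0.94)] [[0.475, -0.59, 0.0]]
```

View pics/side0.png

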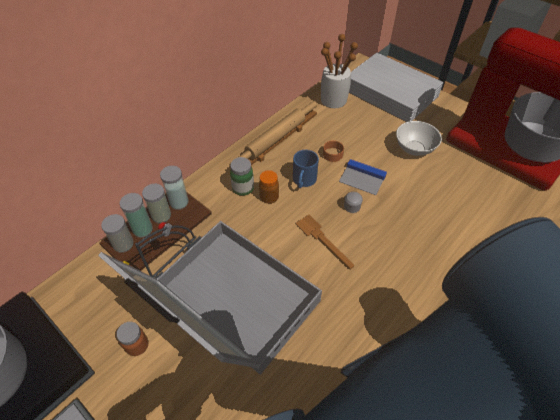

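View pics/top0.png

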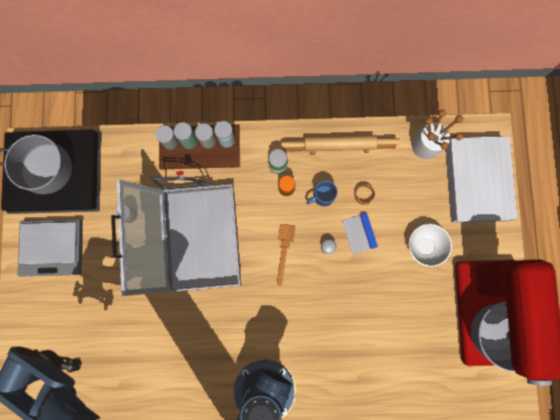

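Chest is at left in the top view (cols 120–240, lid leaning left, quadrant and red clamp at (180,174)). Turner is at (285,250), shaker (328,245), scraper (362,233). I'll zoom in next.

```bash
python3 - <<'E'
from h import *
a=cv2.imread("pics/top0.png"); 
cv2.imwrite("pics/z1.png",cv2.resize(a[165:300,105:255],None,fx=4.4,fy=4.4,interpolation=cv2.INTER_CUBIC))
cv2.imwrite("pics/z2.png",cv2.resize(a[180:300,265:390],None,fx=5,fy=5,interpolation=cv2.INTER_CUBIC))
b=cv2.imread("pics/side0.png")
cv2.imwrite("pics/z3.png",cv2.resize(b[205:375,95:330],None,fx=3.4,fy=3.4,interpolation=cv2.INTER_CUBIC))
cv2.imwrite("pics/z4.png",cv2.resize(b[140:280,270:400],None,fx=4.2,fy=4.2,interpolation=cv2.INTER_CUBIC))
E
```

```text
(no output)
```

View pics/z1.png

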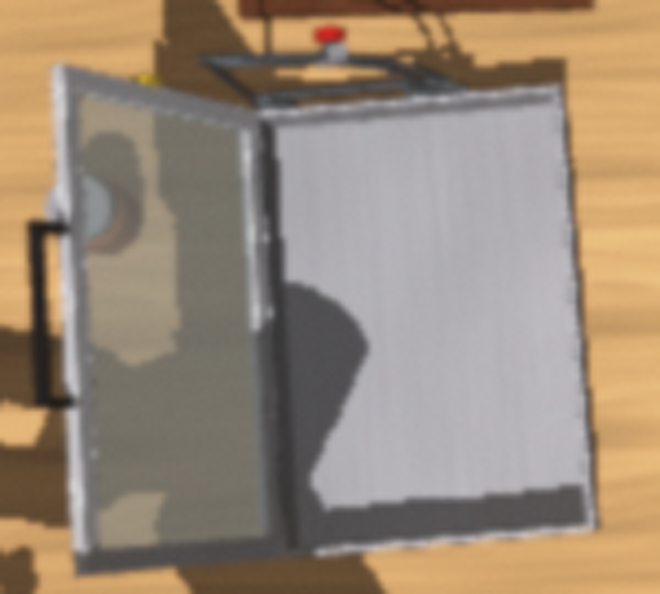

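View pics/z2.png

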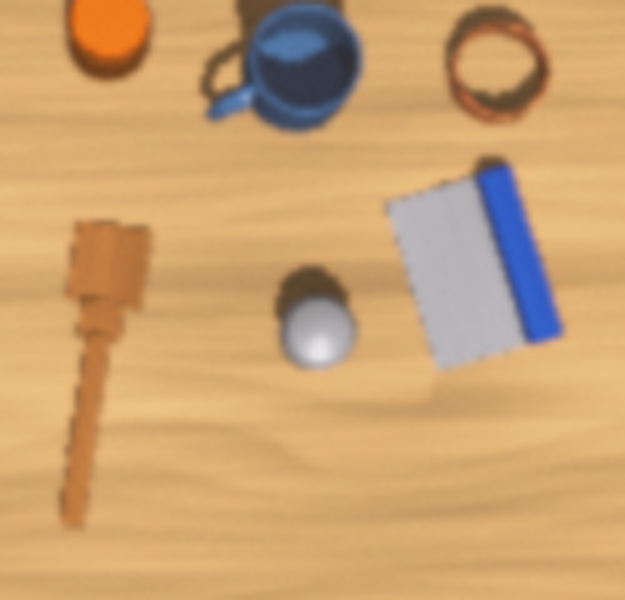

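View pics/z3.png

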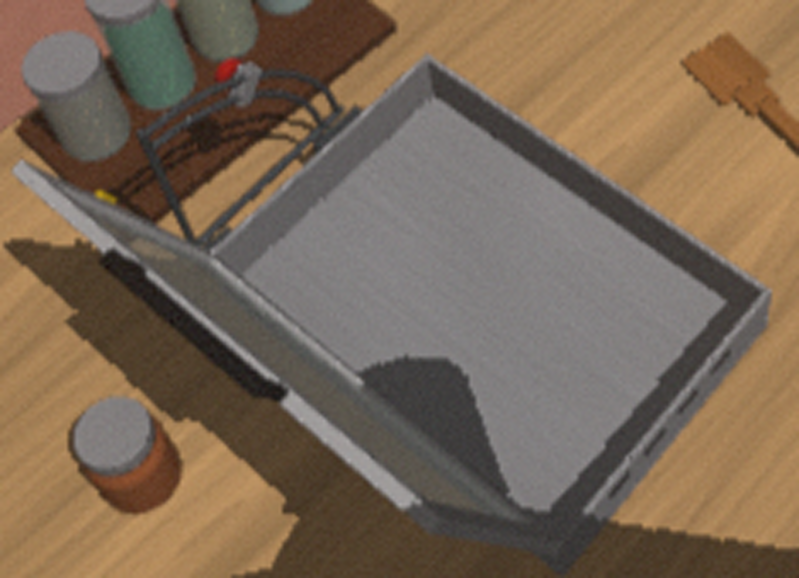

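View pics/z4.png

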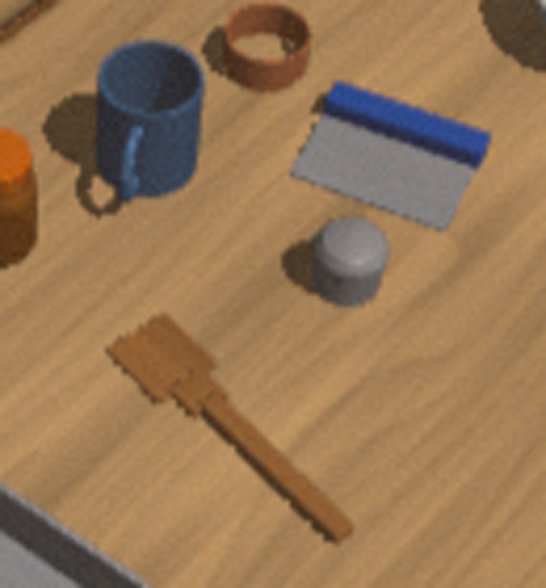

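Both views agree. Turner: blade end (287,225), handle end (280,285). Scraper's blue handle runs from (364,213) to (374,248), with the blade on the left. Shaker is at (328,247), and jar_c sits behind the lid. Next I'll fit the poses.

```bash
cat >> h.py <<'E'
def T2(x,y,th,p):
    c,s=np.cos(th),np.sin(th); p=np.atleast_2d(p); return np.c_[x+c*p[:,0]-s*p[:,1], y+s*p[:,0]+c*p[:,1], p[:,2]]
def move(pos,yaw=None,tilt=0.,s=None):
    """tool x along heading yaw; tilt = rotation about tool x (world axis) ; print rows values"""
    s=s or manip.read_state(); Rc=R.from_quat(s['orientation']).as_matrix()
    if yaw is None: Rt=Rc
    else:
        x=np.array([np.cos(yaw),np.sin(yaw),0]); y=np.array([0,0,-1.]); Rt=np.c_[x,y,np.cross(x,y)]
        Rt=R.from_rotvec(x*tilt).as_matrix()@Rt
    d=Rc.T@(np.array(pos)-s['tcp_pos'])/.5; w=R.from_matrix(Rc.T@Rt).as_rotvec()/.5
    return d.round(4).tolist(), w.round(4).tolist()
E
python3 - <<'E'
from h import *
from scipy.optimize import least_squares
s=cams.capture("side"); t=cams.capture("top")
def pz(z,x,y):
    o={1:(105,165,4.4),2:(265,180,5),3:(95,205,3.4),4:(270,140,4.2)}[z]; return (o[0]+x/o[2]-.5*0,o[1]+y/o[2])
def lidp(x,r,a): return (x,.125-r*np.cos(a),.06+r*np.sin(a))
# chest
obs=[(t,pz(1,562,87),lambda q:(.18,-.125,.06)),(t,pz(1,597,528),lambda q:(-.18,-.125,.06)),
(s,pz(3,430,57),lambda q:(.18,-.125,.06)),(s,pz(3,770,293),lambda q:(-.18,-.125,.06)),
(t,pz(1,40,314),lambda q:lidp(0,.28,1.92)),(s,pz(3,195,325),lambda q:lidp(0,.28,1.92)),
(t,pz(1,148,78),lambda q:lidp(.191,.148,1.92)),(s,pz(3,105,197),lambda q:lidp(.191,.148,1.92)),
(t,pz(1,334,51),lambda q:lidp(.191,.148,q[3])),(s,pz(3,245,85),lambda q:lidp(.191,.148,q[3]))]
f=lambda q:np.concatenate([proj(c,T2(*q[:3],f(q)))[0]-p for c,p,f in obs])
r=least_squares(f,[.54,.2,0,.95]); print("chest",r.x.round(4)); print(r.fun.reshape(-1,2).round(1).tolist())
ch=r.x
print("handle now",T2(*ch[:3],lidp(0,.28,1.92)).round(4), "target",T2(*ch[:3],lidp(0,.28,ch[3])).round(4))
print("clamp tri",tri(t,pz(1,334,51),s,pz(3,245,85)),"lug tri",tri(t,pz(1,148,78),s,pz(3,105,197)))
def fit(n,obs,x0):
    f=lambda q:np.concatenate([proj(c,T2(*q,P))[0]-p for c,p,P in obs])
    r=least_squares(f,x0); print(n,r.x.round(4),r.fun.round(1).tolist())
fit("turner",[(t,pz(2,112,226),(.11,0,.006)),(t,pz(2,73,525),(-.11,0,.0065)),(s,pz(4,136,333),(.11,0,.006)),(s,pz(4,342,532),(-.11,0,.0065))],[.47,-.08,-.1])
fit("scraper",[(t,pz(2,495,168),(.065,0,.024)),(t,pz(2,547,338),(-.065,0,.024)),(s,pz(4,338,90),(.065,0,.024)),(s,pz(4,485,143),(-.065,0,.024)),(t,pz(2,386,203),(.064,.08,.001)),(t,pz(2,440,370),(-.064,.08,.001)),(s,pz(4,292,173),(.064,.08,.001)),(s,pz(4,446,229),(-.064,.08,.001))],[.55,-.4,-.1])
for c,p in((t,pz(2,318,333)),(s,pz(4,351,247))): print("shaker",onplane(c,p,.043).round(4))
for n in("top","side"):
    for th in("shaker","turner","scraper"):
        m=cams.trace(n,th)[0]; print(n,th,m["rect"],m["confidence"])
E
```

```text
chest [0.5349 0.205  0.0602 0.9636]
[[0.2, -0.3], [0.2, 0.8], [0.1, -1.3], [2.0, -1.0], [1.0, 0.5], [-1.5, -1.0], [-0.4, -1.3], [-2.2, 0.5], [-0.9, 2.3], [1.0, 0.9]]
handle now [[0.5216 0.4254 0.3231]] target [[0.537  0.1703 0.2899]]
clamp tri [0.73202043 0.25506999 0.17505992] lug tri [0.70917971 0.38877305 0.20429614]
turner [ 0.4698 -0.083  -0.1676] [0.3, -0.6, -0.2, 0.0, -0.7, -0.7, 0.9, 0.9]
scraper [ 0.5455 -0.3952  0.2477] [0.4, -0.1, 0.8, 0.5, -1.6, -0.6, 0.8, 0.1, 0.3, -0.1, -0.2, 0.3, -0.5, 0.3, 0.0, 0.8]
shaker [ 0.4916 -0.2431  0.043 ]
shaker [ 0.4924 -0.2422  0.043 ]
top shaker [320.3, 239.9, 332.5, 255.0] 0.57
top turner [277.7, 228.2, 295.2, 287.5] 0.72
top scraper [344.5, 214.6, 376.7, 256.2] 0.81
side shaker [344.1, 190.5, 362.1, 211.6] 0.66
side turner [296.7, 215.5, 353.6, 270.3] 0.63
side scraper [341.6, 162.1, 386.3, 194.8] 0.83
```

```bash
python3 -m inch '[[[1,0,-0.1,0,0,0,0],[1,0,-0.2,0,0,0,0],[1,0,-0.3,0,0,0,0],[1,0,-0.34,0,0,0,0],[1,0,-0.34,0,0,0,0]]]' 40; python3 - <<'E'
from h import *
print(move([.4777,-.0843,.42],-.1676)); print(move([.4777,-.0843,.12],-.1676))
E
```

```text
time_s: 2.2
tcp_pos: [0.1666, 0.604, 0.4253]
orientation: [-0.697, 0.094, -0.096, 0.704]
contact_force: [-0.5, 1.2, -0.2]
gripper_width: 0.0856
([0.9654, 0.0009, -1.1621], [-0.0194, -0.2022, 0.0045])
([0.9643, 0.6009, -1.168], [-0.0194, -0.2022, 0.0045])
```

```bash
A='';
python3 -m inch '[[[1,0.064,0,-0.077,0,0,0],[1,0.128,0,-0.155,0,0,0],[1,0.19,0,-0.23,0,0,0],[1,0.256,0,-0.31,0,0,0],[1,0.32,0,-0.385,0,0,0]]]' | head -2
python3 -m inch '[[[1,0.064,0,-0.077,0,0,0],[1,0.128,0,-0.155,0,0,0],[1,0.19,0,-0.23,0,0,0],[1,0.256,0,-0.31,0,0,0],[1,0.32,0,-0.385,0,0,0]]]' | head -2
python3 -m inch '[[[1,0.064,0.05,-0.077,0,-0.1,0],[1,0.128,0.1,-0.155,0,-0.2,0],[1,0.19,0.2,-0.23,0,-0.2,0],[1,0.256,0.3,-0.31,0,-0.2,0],[1,0.32,0.4,-0.385,0,-0.2,0]]]'
python3 - <<'E'
from h import *
print(move([.4777,-.0843,.1],-.1676)); print(move([.4777,-.0843,.022],-.1676))
E
```

```text
time_s: 2.7
tcp_pos: [0.2688, 0.3746, 0.4218]
time_s: 3.2
tcp_pos: [0.3705, 0.1468, 0.419]
time_s: 3.7
tcp_pos: [0.4504, -0.0325, 0.2683]
orientation: [-0.702, 0.061, -0.058, 0.707]
contact_force: [0.3, 1.3, 0.3]
gripper_width: 0.0856
([0.0726, 0.3358, -0.0951], [-0.0133, -0.002, -0.0082])
([0.0733, 0.4917, -0.0962], [-0.0133, -0.002, -0.0082])
```

```bash

python3 -m inch '[[[0.6,0.03,0.08,-0.04,-0.013,0,-0.008],[0.6,0.06,0.16,-0.08,-0.013,0,-0.008],[0.6,0.073,0.25,-0.096,-0.013,0,-0.008],[0.6,0.073,0.32,-0.096,-0.013,0,-0.008],[0.6,0.073,0.35,-0.096,-0.013,0,-0.008]]]'
python3 - <<'E'
from h import *
print(move([.4777,-.0843,.022],-.1676))
c=cams.capture("top"); save(c,"t1")
c=cams.capture("side"); save(c,"s1")
a=cv2.imread("pics/s1.png"); b=cv2.imread("pics/t1.png")
cv2.imwrite("pics/s1z.png",np.hstack([cv2.resize(a[170:300,260:390],(400,400)),cv2.resize(b[195:305,230:340],(400,400))]))
E
```

```text
time_s: 4.2
tcp_pos: [0.4744, -0.0839, 0.0885]
orientation: [-0.703, 0.063, -0.057, 0.706]
contact_force: [-0.0, 0.6, 0.8]
gripper_width: 0.0513
([0.0079, 0.1329, 0.0], [-0.0046, -0.0045, -0.0183])
```

View pics/s1z.png

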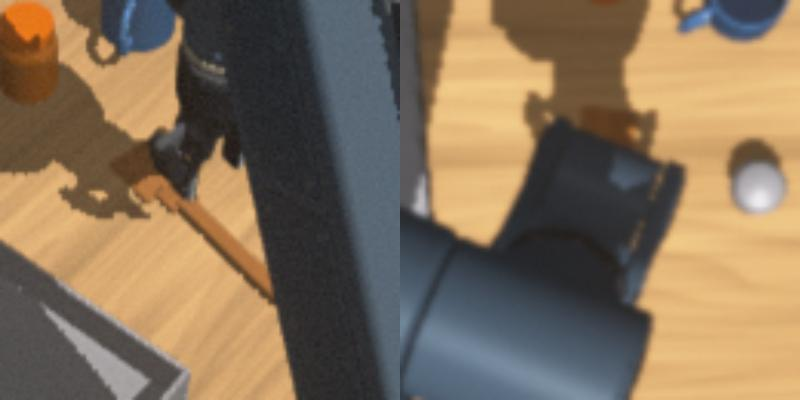

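Both views show the fingers straddling the turner's handle near the neck. Going down to close.

```bash

python3 -m inch '[[[0.6,0.008,0.05,0,0,0,-0.018],[0.6,0.008,0.1,0,0,0,-0.018],[0.6,0.008,0.12,0,0,0,-0.018],[0.6,0.008,0.133,0,0,0,-0.018],[0.6,0.008,0.133,0,0,0,-0.018]]]'
python3 -m inch '[[[0,0,0,0,0,0,0],[0,0,0,0,0,0,0],[0,0,0,0,0,0,0],[0,0,0,0,0,0,0],[0,0,0,0,0,0,0]]]' 50
python3 -m inch '[[[0,0,-0.02,0,0,0,0],[0,0,-0.06,0,0,0,0],[0,0,-0.12,0,0,0,0],[0,0,-0.2,0,0,0,0],[0,0,-0.25,0,0,0,0]]]'
python3 - <<'E'
from h import *
C=T2(.5349,.205,.0602,(.008,.07,.15)); print(C)
print(move(C[0],.0602))
c=cams.capture("top"); save(c,"t2")
c=cams.capture("side"); save(c,"s2")
a=cv2.imread("pics/s2.png"); b=cv2.imread("pics/t2.png")
cv2.imwrite("pics/s1z.png",np.hstack([cv2.resize(a[150:300,240:390],(400,400)),cv2.resize(b[195:305,230:340],(400,400))]))
E
```

```text
time_s: 4.8
tcp_pos: [0.478, -0.0839, 0.023]
orientation: [-0.704, 0.06, -0.06, 0.705]
contact_force: [-1.0, -0.7, 0.3]
gripper_width: 0.051
time_s: 5.3
tcp_pos: [0.4786, -0.0842, 0.0241]
orientation: [-0.704, 0.059, -0.06, 0.705]
contact_force: [-0.1, -0.0, 6.7]
gripper_width: 0.0165
time_s: 5.8
tcp_pos: [0.4788, -0.0845, 0.1521]
orientation: [-0.704, 0.058, -0.061, 0.705]
contact_force: [1.2, -0.0, -0.8]
gripper_width: 0.0164
[[0.53867405 0.27535451 0.15      ]]
([-0.0029, 0.0049, 0.7297], [-0.0011, -0.4582, 0.0098])
```

View pics/s1z.png

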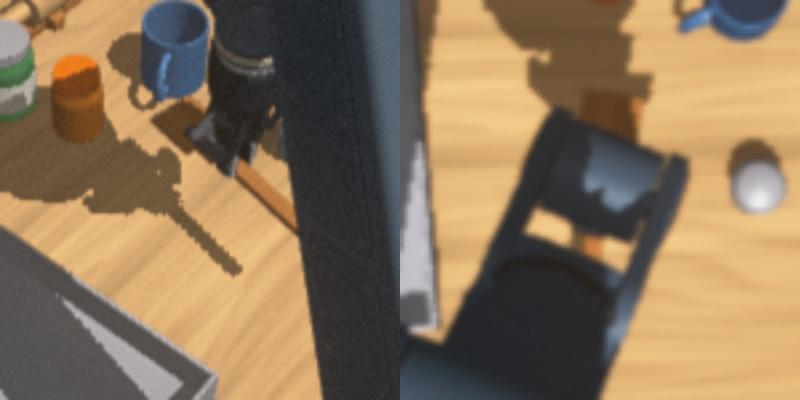

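The turner is held (opening 16 mm, lifted, and its shadow has separated). Carrying it to the chest.

```bash

python3 -m inch '[[[0,0,0,0.06,0,0,0],[0,0,0,0.14,0,0,0],[0,0,0,0.22,0,0,0],[0,0,0,0.3,0,0,0],[0,0,0,0.36,0,0,0]]]'
python3 -m inch '[[[0,0,0,0.08,0,-0.1,0],[0,0,0,0.17,0,-0.2,0],[0,0,0,0.26,0,-0.3,0],[0,0,0,0.33,0,-0.4,0],[0,0,0,0.365,0,-0.458,0.01]]]'
python3 - <<'E'
from h import *
C=T2(.5349,.205,.0602,(.008,.07,.07)); print(C)
print(move(C[0],.0602))
c=cams.capture("top"); save(c,"t2")
c=cams.capture("side"); save(c,"s2")
a=cv2.imread("pics/s2.png"); b=cv2.imread("pics/t2.png")
cv2.imwrite("pics/s1z.png",np.hstack([cv2.resize(a[190:390,100:300],(400,400)),cv2.resize(b[165:305,110:250],(400,400))]))
E
```

```text
time_s: 6.4
tcp_pos: [0.5098, 0.0945, 0.1523]
orientation: [0.705, -0.056, 0.062, -0.704]
contact_force: [0.5, -0.3, -0.4]
gripper_width: 0.0164
time_s: 6.9
tcp_pos: [0.5395, 0.2774, 0.1513]
orientation: [0.707, 0.024, -0.022, -0.706]
contact_force: [-0.6, -1.0, -1.5]
gripper_width: 0.0164
[[0.53867405 0.27535451 0.07      ]]
([-0.0022, 0.1626, -0.0039], [0.0021, 0.0111, 0.0044])
```

View pics/s1z.png

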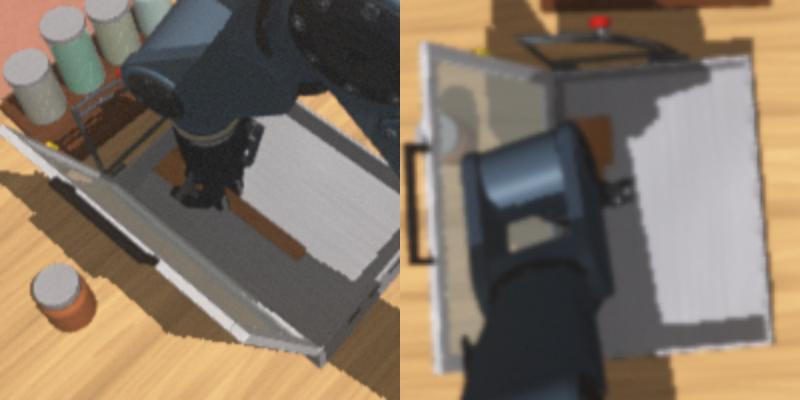

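The turner is over the inside, clear of the lid and walls. Lowering.

```bash

python3 -m inch '[[[0,0,0.04,0,0,0,0],[0,0,0.1,-0.004,0,0,0],[0,0,0.15,-0.004,0,0.011,0],[0,0,0.19,-0.004,0,0.011,0],[0,0,0.215,-0.004,0,0.011,0]]]'
python3 -m inch '[[[0,0,0.01,0,0,0,0],[0,0,0.02,0,0,0,0],[0,0,0.026,0,0,0,0],[0,0,0.03,0,0,0,0],[0,0,0.03,0,0,0,0]]]'

```

```text
time_s: 7.5
tcp_pos: [0.5385, 0.273, 0.0415]
orientation: [0.708, 0.02, -0.021, -0.706]
contact_force: [-0.7, 0.3, -0.5]
gripper_width: 0.0165
time_s: 8.0
tcp_pos: [0.5386, 0.2726, 0.0292]
orientation: [0.708, 0.02, -0.021, -0.706]
contact_force: [-2.4, -3.0, 11.7]
gripper_width: 0.0164
```

```bash

python3 -m inch '[[[0.3,0,-0.002,0,0,0,0],[0.4,0,-0.002,0,0,0,0],[0.4,0,-0.002,0,0,0,0],[0.4,0,-0.03,0,0,0,0],[0.4,0,-0.08,0,0,0,0]]]'
python3 -m inch '[[[0.4,0,-0.06,0,0,0,0],[0.4,0,-0.14,0,0,0,0],[0.6,0,-0.2,0,0,0,0],[0.8,0,-0.24,0,0,0,0],[1,0,-0.24,-0.04,0,0,0]]]'
python3 - <<'E'
from h import *
sx=T2(.5455,-.3952,.2477,(0,0,0))[0]
print(move([sx[0],sx[1],.15],.2477))
E
```

```text
time_s: 8.5
tcp_pos: [0.5373, 0.2724, 0.0684]
orientation: [0.708, 0.019, -0.022, -0.705]
contact_force: [0.7, 0.2, -0.3]
gripper_width: 0.0342
time_s: 9.0
tcp_pos: [0.5412, 0.2552, 0.1931]
orientation: [0.707, 0.023, -0.02, -0.706]
contact_force: [0.3, -0.6, -0.1]
gripper_width: 0.0761
([-0.071, 0.0877, -1.2988], [0.0033, -0.3736, 0.0076])
```

```bash

python3 -m inch '[[[1,0,0,-0.09,0,0,0],[1,0,0,-0.18,0,0,0],[1,0,0,-0.27,0,0,0],[1,0,0,-0.36,0,0,0],[1,0,0,-0.45,0,0,0]]]' | head -2
python3 - <<'E'
from h import *
c=cams.capture("top"); save(c,"t3"); c=cams.capture("side"); save(c,"s3")
a=cv2.imread("pics/s3.png"); b=cv2.imread("pics/t3.png")
cv2.imwrite("pics/s1z.png",np.hstack([cv2.resize(a[190:390,100:300],(400,400)),cv2.resize(b[165:305,110:250],(400,400))]))
E
python3 -m inch '[[[1,0,0,-0.09,0,0,0],[1,0,0,-0.18,0,0,0],[1,0,0,-0.27,0,0,0],[1,0,0,-0.36,0,0,0],[1,0,0,-0.45,0,0,0]]]' | head -2
python3 -m inch '[[[1,-0.02,0.02,-0.09,0,-0.1,0],[1,-0.03,0.05,-0.18,0,-0.2,0],[1,-0.06,0.08,-0.27,0,-0.3,0],[1,-0.07,0.1,-0.36,0,-0.37,0],[1,-0.07,0.1,-0.4,0,-0.37,0]]]'
python3 - <<'E'
from h import *
print(move([.5455,-.3952,.1],.2477)); print(move([.5455,-.3952,.031],.2477))
E
```

```text
time_s: 9.5
tcp_pos: [0.5549, 0.029, 0.1943]
time_s: 10.1
tcp_pos: [0.5685, -0.2001, 0.1958]
time_s: 10.6
tcp_pos: [0.5437, -0.4051, 0.145]
orientation: [0.703, 0.086, -0.082, -0.701]
contact_force: [0.6, -0.4, 0.0]
gripper_width: 0.0854
([0.0077, 0.09, 0.0187], [0.0079, -0.0197, 0.0094])
([0.007, 0.228, 0.0193], [0.0079, -0.0197, 0.0094])
```

View pics/s1z.png

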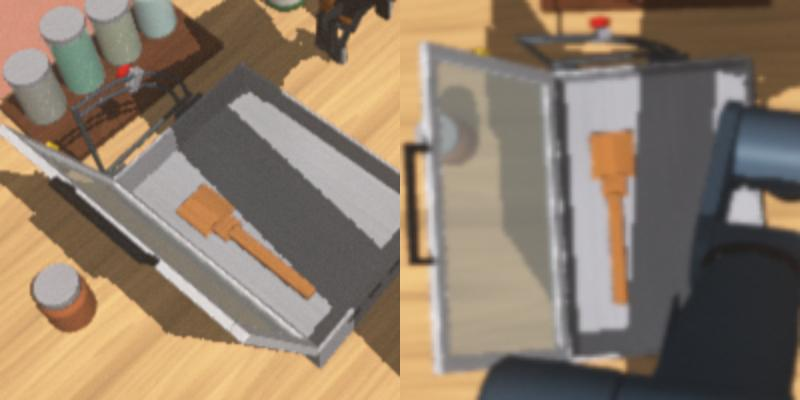

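The turner lies flat in the chest. Now the scraper.

```bash

python3 -m inch '[[[0.8,0.007,0.05,0.01,0.008,-0.02,0.009],[0.7,0.007,0.09,0.019,0.008,-0.02,0.009],[0.7,0.007,0.15,0.019,0.008,-0.02,0.009],[0.7,0.007,0.2,0.019,0.008,-0.02,0.009],[0.7,0.007,0.222,0.019,0.008,-0.02,0.009]]]'
python3 - <<'E'
from h import *
print(move([.5455,-.3952,.031],.2477))
c=cams.capture("top"); save(c,"t4"); c=cams.capture("side"); save(c,"s4")
a=cv2.imread("pics/s4.png"); b=cv2.imread("pics/t4.png")
cv2.imwrite("pics/s1z.png",np.hstack([cv2.resize(a[120:240,320:440],(400,400)),cv2.resize(b[175:295,310:430],(400,400))]))
E
```

```text
time_s: 11.1
tcp_pos: [0.5448, -0.3934, 0.0318]
orientation: [-0.7, -0.087, 0.088, 0.703]
contact_force: [0.1, -0.2, -0.3]
gripper_width: 0.0599
([0.0004, 0.0016, -0.0039], [-0.0081, 0.0014, -0.0037])
```

View pics/s1z.png

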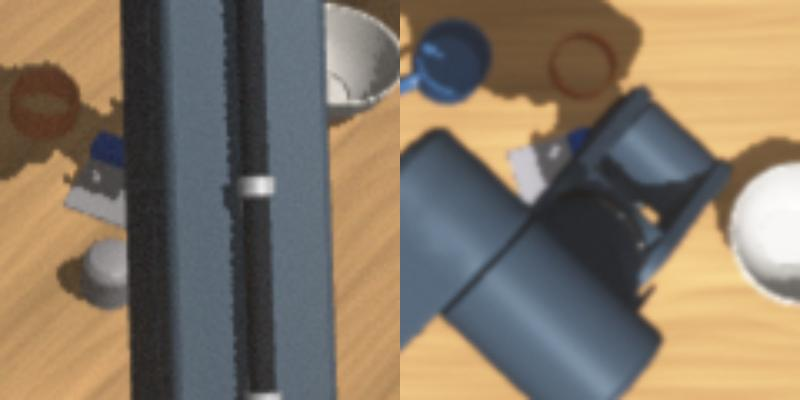

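The arm hides most of the scraper, but nothing presses on the gripper. Closing.

```bash

python3 -m inch '[[[0.2,0,0,0,0,0,0],[0,0,0,0,0,0,0],[0,0,0,0,0,0,0],[0,0,0,0,0,0,0],[0,0,0,0,0,0,0]]]' 70
python3 -m inch '[[[0,0,-0.02,0,0,0,0],[0,0,-0.08,0,0,0,0],[0,0,-0.16,0,0,0,0],[0,0,-0.24,0,0,0,0],[0,0,-0.3,0,0,0,0]]]'
python3 - <<'E'
from h import *
C=T2(.5349,.205,.0602,(-.06,-.07,.18)); print(C)
print(move(C[0],.0602))
c=cams.capture("top"); save(c,"t4"); c=cams.capture("side"); save(c,"s4")
a=cv2.imread("pics/s4.png"); b=cv2.imread("pics/t4.png")
cv2.imwrite("pics/s1z.png",np.hstack([cv2.resize(a[70:240,290:460],(400,400)),cv2.resize(b[175:295,310:430],(400,400))]))
E
```

```text
time_s: 11.7
tcp_pos: [0.5459, -0.3944, 0.0345]
orientation: [-0.701, -0.088, 0.088, 0.702]
contact_force: [-0.7, 1.7, 6.2]
gripper_width: 0.0233
time_s: 12.2
tcp_pos: [0.5463, -0.3952, 0.1876]
orientation: [0.702, 0.088, -0.087, -0.701]
contact_force: [0.7, -1.0, -1.3]
gripper_width: 0.0237
[[0.47922014 0.13151698 0.18      ]]
([0.1288, 0.0137, 1.0541], [0.003, 0.3761, 0.0034])
```

View pics/s1z.png

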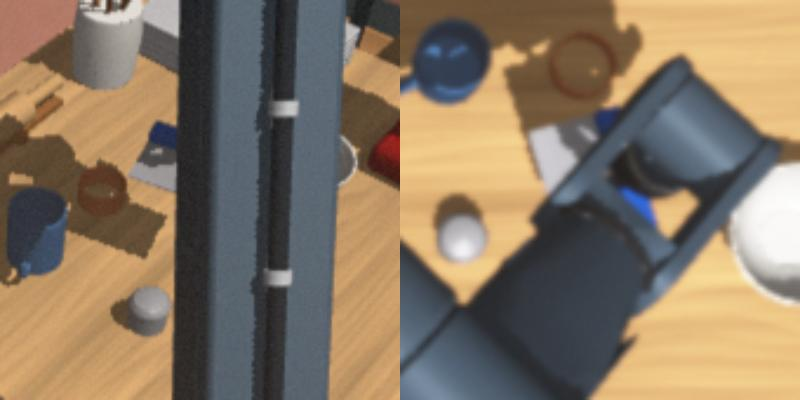

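The scraper is lifted (opening 23.7 mm). Carrying it to the chest.

```bash

python3 -m inch '[[[0,0,0,0.06,0,0,0],[0,0.02,0,0.14,0,0,0],[0,0.03,0,0.22,0,0,0],[0,0.04,0,0.3,0,0,0],[0,0.05,0,0.38,0,0,0]]]' | head -2
python3 -m inch '[[[0,0.01,0,0.08,0,0.1,0],[0,0.02,0,0.16,0,0.2,0],[0,0.03,0,0.24,0,0.3,0],[0,0.04,0,0.32,0,0.376,0],[0,0.05,0,0.38,0,0.376,0]]]'
python3 - <<'E'
from h import *
C=T2(.5349,.205,.0602,(-.06,-.07,.15)); print(C)
print(move(C[0],.0602))
c=cams.capture("top"); save(c,"t4"); c=cams.capture("side"); save(c,"s4")
a=cv2.imread("pics/s4.png"); b=cv2.imread("pics/t4.png")
cv2.imwrite("pics/s1z.png",np.hstack([cv2.resize(a[160:360,150:350],(400,400)),cv2.resize(b[175:315,170:310],(400,400))]))
E
```

```text
time_s: 12.8
tcp_pos: [0.5244, -0.2048, 0.1878]
time_s: 13.3
tcp_pos: [0.4999, -0.012, 0.1854]
orientation: [0.709, 0.022, -0.02, -0.705]
contact_force: [1.1, 0.8, -1.3]
gripper_width: 0.024
[[0.47922014 0.13151698 0.15      ]]
([-0.0244, 0.0694, 0.2894], [0.0101, -0.0007, 0.0045])
```

View pics/s1z.png

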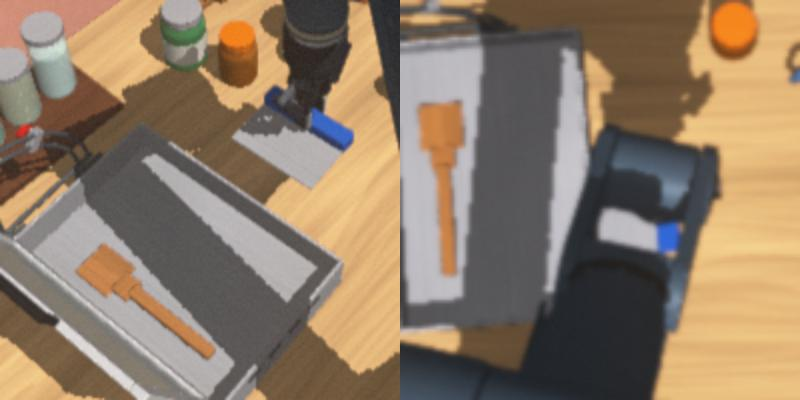

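The scraper hangs level with its blade toward the chest. Moving it over and then lowering.

```bash

python3 -m inch '[[[0,-0.005,0,0.06,0.01,0,0],[0,-0.01,0,0.13,0.01,0,0],[0,-0.02,0,0.2,0.01,0,0],[0,-0.024,0.03,0.26,0.01,0,0],[0,-0.024,0.069,0.289,0.01,0,0]]]'
python3 -m inch '[[[0,0,0.03,0,0,0,0],[0,0,0.08,0,0,0,0],[0,0,0.12,0,0,0,0],[0,0,0.15,0,0,0,0],[0,0,0.16,0,0,0,0]]]'
python3 - <<'E'
from h import *
C=T2(.5349,.205,.0602,(-.06,-.07,.0385)); print(C)
print(move(C[0],.0602))
c=cams.capture("top"); save(c,"t4"); c=cams.capture("side"); save(c,"s4")
a=cv2.imread("pics/s4.png"); b=cv2.imread("pics/t4.png")
cv2.imwrite("pics/s1z.png",np.hstack([cv2.resize(a[200:360,170:330],(400,400)),cv2.resize(b[175:315,150:290],(400,400))]))
E
```

```text
time_s: 13.9
tcp_pos: [0.4779, 0.1341, 0.15]
orientation: [-0.706, -0.024, 0.022, 0.707]
contact_force: [0.1, 0.5, -2.5]
gripper_width: 0.0238
time_s: 14.4
tcp_pos: [0.4771, 0.1335, 0.068]
orientation: [-0.706, -0.022, 0.024, 0.707]
contact_force: [-0.5, -0.1, -2.2]
gripper_width: 0.0236
[[0.47922014 0.13151698 0.0385    ]]
([0.0041, 0.059, -0.0043], [-0.002, 0.0099, -0.0031])
```

View pics/s1z.png

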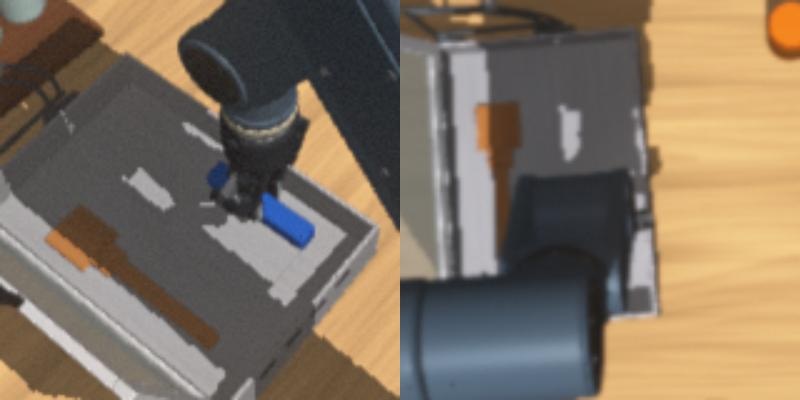

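```bash

python3 -m inch '[[[0,0.004,0.02,0,0,0,0],[0,0.004,0.035,0,0,0,0],[0,0.004,0.047,0,0,0,0],[0,0.004,0.055,0,0,0,0],[0,0.004,0.059,0,0,0,0]]]'
python3 -m inch '[[[0,0,0.002,0,0,0,0],[0,0,0.004,0,0,0,0],[0,0,0.006,0,0,0,0],[0,0,0.008,0,0,0,0],[0,0,0.008,0,0,0,0]]]'

```

```text
time_s: 15.0
tcp_pos: [0.4794, 0.1339, 0.0393]
orientation: [-0.706, -0.023, 0.023, 0.707]
contact_force: [-2.5, -1.0, 18.0]
gripper_width: 0.0239
time_s: 15.5
tcp_pos: [0.4794, 0.1339, 0.0393]
orientation: [-0.706, -0.024, 0.023, 0.707]
contact_force: [-5.0, -1.3, 32.9]
gripper_width: 0.0238
```

```bash

python3 -m inch '[[[0,0,0.002,0,0,0,0],[0.4,0,0,0,0,0,0],[0.45,0,0,0,0,0,0],[0.45,0,-0.01,0,0,0,0],[0.45,0,-0.05,0,0,0,0]]]'
python3 -m inch '[[[0.45,0,-0.08,0,0,0,0],[0.5,0,-0.16,0,0,0,0],[0.7,0,-0.22,0,0,0,0],[1,0,-0.22,-0.07,0,0,0],[1,0,-0.22,-0.14,0,0,0]]]'
python3 -m inch '[[[1,0,0,-0.09,0,0,0],[1,0,0,-0.18,0,0,0],[1,0,0,-0.27,0,0,0],[1,0,0,-0.36,0,0,0],[1,0,0,-0.4,0,0,0]]]'
python3 - <<'E'
from h import *
print(move([.492,-.2427,.1],0.)); 
c=cams.capture("top"); save(c,"t4"); c=cams.capture("side"); save(c,"s4")
a=cv2.imread("pics/s4.png"); b=cv2.imread("pics/t4.png")
cv2.imwrite("pics/s1z.png",np.hstack([cv2.resize(a[200:360,170:330],(400,400)),cv2.resize(b[175:315,150:290],(400,400))]))
E
```

```text
time_s: 16.0
tcp_pos: [0.4781, 0.1337, 0.063]
orientation: [-0.706, -0.022, 0.024, 0.707]
contact_force: [-0.6, 0.2, -0.6]
gripper_width: 0.0384
time_s: 16.5
tcp_pos: [0.4837, 0.0637, 0.1742]
orientation: [-0.707, -0.024, 0.024, 0.707]
contact_force: [0.4, 0.2, -0.4]
gripper_width: 0.0835
time_s: 17.0
tcp_pos: [0.4982, -0.1398, 0.1741]
orientation: [0.707, 0.024, -0.023, -0.706]
contact_force: [-0.8, 0.4, -0.0]
gripper_width: 0.0853
([-0.026, 0.1484, -0.2044], [0.0024, 0.1309, 0.0028])
```

View pics/s1z.png

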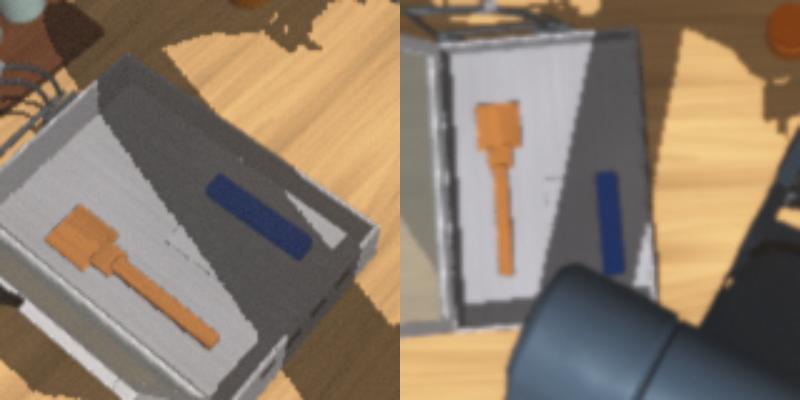

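Turner and scraper both lie flat. Now the shaker.

```bash

python3 -m inch '[[[1,-0.01,0,-0.08,0,0,0],[1,-0.026,0,-0.16,0,0,0],[1,-0.026,0.03,-0.204,0,0,0],[1,-0.026,0.1,-0.204,0,0,0],[1,-0.026,0.14,-0.204,0,0,0]]]'
python3 - <<'E'
from h import *
print(move([.492,-.2427,.037])); 
c=cams.capture("top"); save(c,"t4"); c=cams.capture("side"); save(c,"s4")
a=cv2.imread("pics/s4.png"); b=cv2.imread("pics/t4.png")
cv2.imwrite("pics/s1z.png",np.hstack([cv2.resize(a[130:270,270:410],(400,400)),cv2.resize(b[185:305,270:390],(400,400))]))
E
```

```text
time_s: 17.6
tcp_pos: [0.4908, -0.2406, 0.1022]
orientation: [-0.706, -0.022, 0.023, 0.707]
contact_force: [0.6, 0.8, -0.6]
gripper_width: 0.0854
([0.0022, 0.1305, -0.0046], [0.0, 0.0, 0.0])
```

View pics/s1z.png

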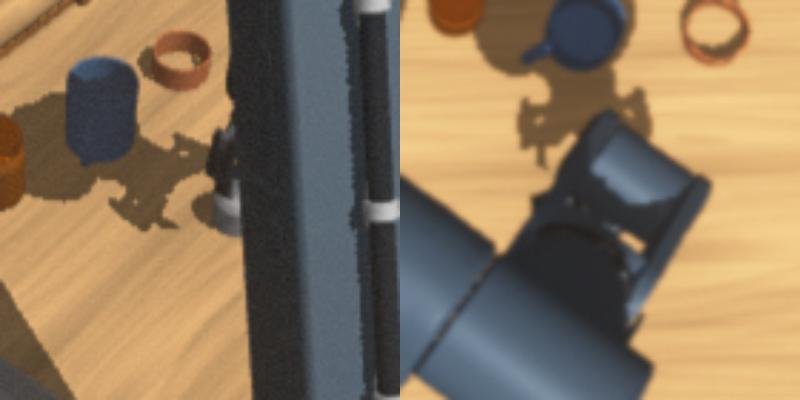

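Only part of the shaker shows, but it lines up between the fingers. Going down and closing.

```bash

python3 -m inch '[[[1,0.002,0.03,-0.005,0,0,0],[1,0.002,0.06,-0.005,0,0,0],[1,0.002,0.09,-0.005,0,0,0],[1,0.002,0.115,-0.005,0,0,0],[1,0.002,0.13,-0.005,0,0,0]]]'
python3 -m inch '[[[0.75,0,0,0,0,0,0],[0.6,0,0,0,0,0,0],[0.4,0,0,0,0,0,0],[0.3,0,0,0,0,0,0],[0.3,0,0,0,0,0,0]]]' 60
python3 -m inch '[[[0.3,0,-0.02,0,0,0,0],[0.3,0,-0.08,0,0,0,0],[0.3,0,-0.16,0,0,0,0],[0.3,0,-0.24,0,0,0,0],[0.3,0,-0.28,0,0,0,0]]]'
python3 - <<'E'
from h import *
C=T2(.5349,.205,.0602,(.1,-.04,.18)); print(C)
print(move(C[0],.0602))
c=cams.capture("top"); save(c,"t4"); c=cams.capture("side"); save(c,"s4")
a=cv2.imread("pics/s4.png"); b=cv2.imread("pics/t4.png")
cv2.imwrite("pics/s1z.png",np.hstack([cv2.resize(a[130:270,270:410],(400,400)),cv2.resize(b[185:305,270:390],(400,400))]))
E
```

```text
time_s: 18.2
tcp_pos: [0.4907, -0.2404, 0.036]
orientation: [-0.705, -0.021, 0.025, 0.708]
contact_force: [-0.6, -0.5, 0.2]
gripper_width: 0.0851
time_s: 18.7
tcp_pos: [0.4912, -0.2406, 0.0371]
orientation: [-0.705, -0.022, 0.025, 0.708]
contact_force: [-0.1, 0.6, 7.2]
gripper_width: 0.0519
time_s: 19.2
tcp_pos: [0.4929, -0.2421, 0.1809]
orientation: [-0.707, -0.023, 0.023, 0.707]
contact_force: [1.0, 0.2, -0.6]
gripper_width: 0.0521
[[0.6371254  0.17108882 0.18      ]]
([0.342, 0.0024, 0.8057], [-0.0007, 0.0109, 0.0014])
```

View pics/s1z.png

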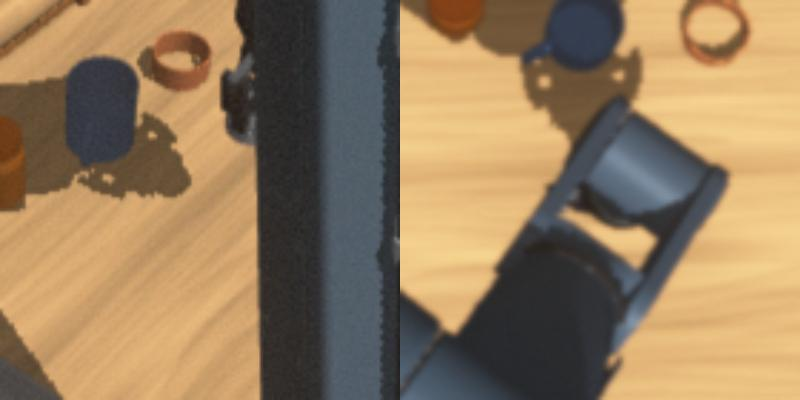

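The shaker is held. Carrying it.

```bash

python3 -m inch '[[[0.3,0.02,0,0.06,0,0,0],[0.3,0.05,0,0.14,0,0,0],[0.3,0.09,0,0.22,0,0,0],[0.3,0.13,0,0.31,0,0,0],[0.3,0.17,0,0.4,0,0,0]]]' | head -2
python3 -m inch '[[[0.3,0.04,0,0.09,0,0,0],[0.3,0.08,0,0.18,0,0,0],[0.3,0.12,0,0.27,0,0,0],[0.3,0.16,0,0.35,0,0,0],[0.3,0.172,0.02,0.4,0,0.01,0]]]'
python3 - <<'E'
from h import *
C=T2(.5349,.205,.0602,(.1,-.04,.08)); print(C)
print(move(C[0],.0602))
c=cams.capture("top"); save(c,"t4"); c=cams.capture("side"); save(c,"s4")
a=cv2.imread("pics/s4.png"); b=cv2.imread("pics/t4.png")
cv2.imwrite("pics/s1z.png",np.hstack([cv2.resize(a[180:340,160:320],(400,400)),cv2.resize(b[165:305,140:280],(400,400))]))
E
```

```text
time_s: 19.8
tcp_pos: [0.5646, -0.0356, 0.1794]
time_s: 20.3
tcp_pos: [0.6391, 0.1729, 0.1689]
orientation: [-0.707, -0.023, 0.021, 0.707]
contact_force: [-0.1, -0.7, -0.9]
gripper_width: 0.0519
[[0.6371254  0.17108882 0.08      ]]
([-0.0047, 0.1777, -0.0035], [-0.0006, 0.0035, 0.0057])
```

View pics/s1z.png

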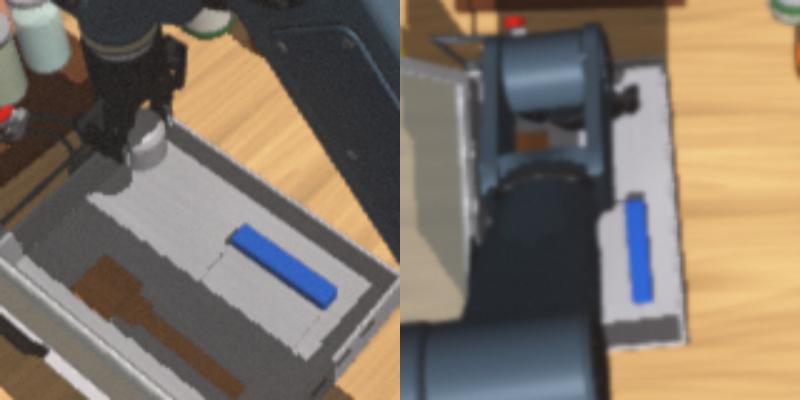

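The shaker is upright over the far end. To keep the wrist clear of the quadrant I'll set it down a bit nearer, at chest x = 65 mm.

```bash

python3 -m inch '[[[0.3,-0.03,0,-0.003,0,0,0],[0.3,-0.075,0.02,-0.006,0,0,0],[0.3,-0.075,0.08,-0.006,0,0,0],[0.3,-0.075,0.14,-0.006,0,0,0],[0.3,-0.075,0.178,-0.006,0,0,0]]]'
python3 - <<'E'
from h import *
C=T2(.5349,.205,.0602,(.065,-.04,.043)); print(C)
print(move(C[0],.0602))
c=cams.capture("top"); save(c,"t4"); c=cams.capture("side"); save(c,"s4")
a=cv2.imread("pics/s4.png"); b=cv2.imread("pics/t4.png")
cv2.imwrite("pics/s1z.png",np.hstack([cv2.resize(a[180:340,160:320],(400,400)),cv2.resize(b[165:305,140:280],(400,400))]))
E
```

```text
time_s: 20.9
tcp_pos: [0.5957, 0.1665, 0.0744]
orientation: [0.707, 0.019, -0.026, -0.707]
contact_force: [-0.6, -0.1, -1.2]
gripper_width: 0.052
[[0.6021888 0.1689831 0.043    ]]
([0.0138, 0.0626, 0.0042], [0.0004, 0.0065, -0.0203])
```

View pics/s1z.png

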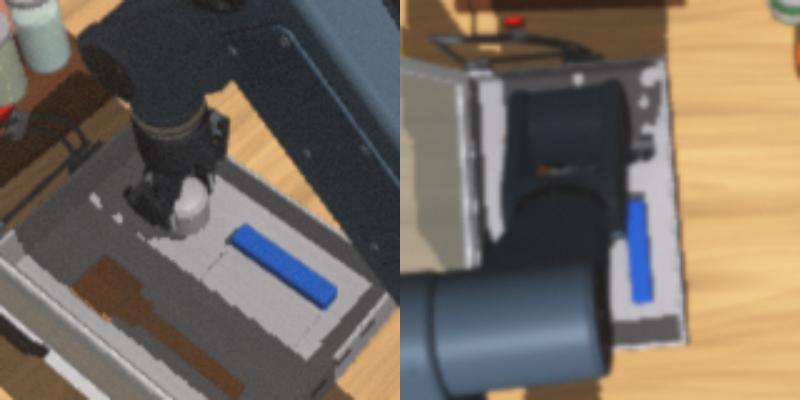

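```bash

python3 -m inch '[[[0.3,0.012,0.02,0.004,0,0,-0.02],[0.3,0.012,0.04,0.004,0,0,-0.02],[0.3,0.012,0.052,0.004,0,0,-0.02],[0.3,0.012,0.058,0.004,0,0,-0.02],[0.3,0.012,0.062,0.004,0,0,-0.02]]]'
python3 -m inch '[[[0.3,0,0,0,0,0,0],[0.3,0,0.001,0,0,0,0],[0.3,0,0.003,0,0,0,0],[0.3,0,0.004,0,0,0,0],[0.3,0,0.004,0,0,0,0]]]'
python3 - <<'E'
from h import *
c=cams.capture("side"); save(c,"s5")
a=cv2.imread("pics/s5.png")
cv2.imwrite("pics/s1z.png",cv2.resize(a[200:320,170:290],(500,500)))
E
```

```text
time_s: 21.5
tcp_pos: [0.6002, 0.1688, 0.0423]
orientation: [0.707, 0.021, -0.024, -0.707]
contact_force: [0.4, -0.4, -0.1]
gripper_width: 0.0524
time_s: 22.0
tcp_pos: [0.6007, 0.1689, 0.0422]
orientation: [0.707, 0.022, -0.023, -0.707]
contact_force: [-1.0, -1.1, 7.9]
gripper_width: 0.0524
```

View pics/s1z.png

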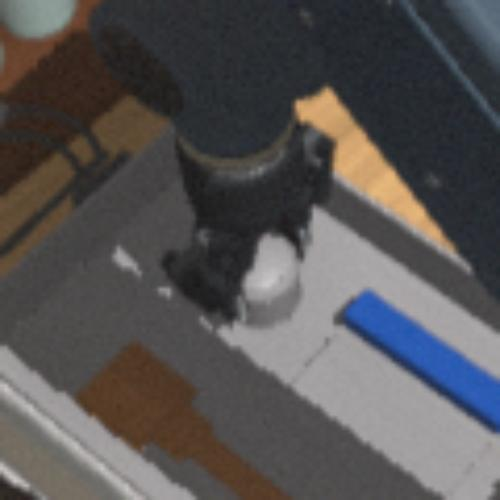

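```bash

python3 -m inch '[[[0.7,0,-0.001,0,0,0,0],[0.85,0,-0.001,0,0,0,0],[0.85,0,-0.002,0,0,0,0],[0.85,0,-0.01,0,0,0,0],[0.85,0,-0.04,0,0,0,0]]]'
python3 -m inch '[[[0.85,0,-0.06,0,0,0,0],[0.85,0,-0.14,0,0,0,0],[0.85,0,-0.24,0,0,0,0],[0.85,0,-0.34,0,0,0,0],[0.85,0,-0.42,0,0,0,0]]]'
python3 -m inch '[[[0.85,-0.04,-0.07,-0.05,0,0,0],[0.85,-0.09,-0.14,-0.09,0,0,0],[0.85,-0.14,-0.2,-0.12,0,0,0],[0.85,-0.16,-0.28,-0.12,0,0,0],[0.85,-0.16,-0.32,-0.12,0,0,0]]]'
python3 - <<'E'
from h import *
c=cams.capture("top"); save(c,"t6"); c=cams.capture("side"); save(c,"s6")
a=cv2.imread("pics/s6.png"); b=cv2.imread("pics/t6.png")
cv2.imwrite("pics/s1z.png",np.hstack([cv2.resize(a[200:360,90:250],(400,400)),cv2.resize(b[165:305,110:250],(400,400))]))
E
```

```text
time_s: 22.55
tcp_pos: [0.5994, 0.1687, 0.0612]
orientation: [0.707, 0.02, -0.025, -0.707]
contact_force: [-1.3, -1.5, 0.6]
gripper_width: 0.0724
time_s: 23.05
tcp_pos: [0.6012, 0.169, 0.2757]
orientation: [0.707, 0.022, -0.023, -0.707]
contact_force: [1.4, 0.4, 1.0]
gripper_width: 0.0726
time_s: 23.55
tcp_pos: [0.5242, 0.1037, 0.441]
orientation: [0.707, 0.024, -0.021, -0.707]
contact_force: [0.8, -0.5, -0.8]
gripper_width: 0.0726
```

View pics/s1z.png

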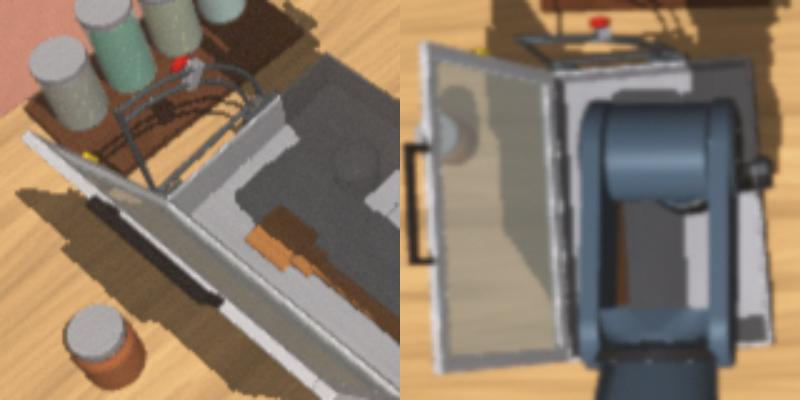

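View pics/s6.png

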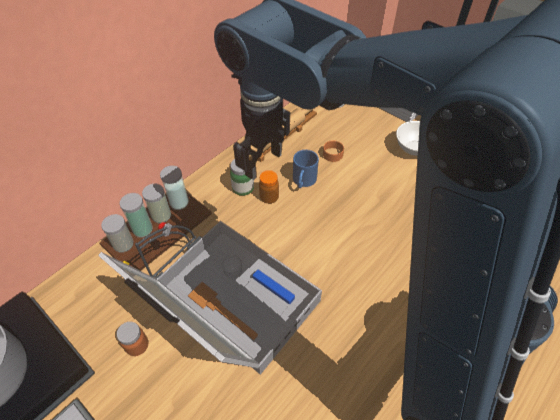

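All three tools are in, with the shaker upright in shadow at about (232,266). Next, checking that the arm can reach the final tilt before gripping the lid.

```bash

python3 -m inch '[[[0.85,0,0,0,0.25,0,0],[0.85,0,0,0,0.5,0,0],[0.85,0,0,0,0.75,0,0],[0.85,0,0,0,1,0,0],[0.85,0,0,0,1,0,0]]]'
python3 - <<'E'
from h import *
print(manip.read_state()['qpos'])
H=T2(.5349,.205,.0602,(0,.125-.28*np.cos(1.92),.06+.28*np.sin(1.92)))[0]; print(H)
# pregrasp 120mm out along lid
a=np.pi/2-1.92
P=T2(.5349,.205,.0602,(0,.125-.42*np.cos(1.92),.06+.42*np.sin(1.92)))[0]; print(P)
print(move(P,.0602,a))
c=cams.capture("top"); save(c,"t6")
b=cv2.imread("pics/t6.png"); cv2.imwrite("pics/s1z.png",cv2.resize(b[165:305,110:250],(500,500),interpolation=cv2.INTER_CUBIC))
E
```

```text
time_s: 24.15
tcp_pos: [0.5257, 0.1018, 0.4383]
orientation: [-0.51, -0.016, 0.025, 0.86]
contact_force: [0.5, -0.5, -0.8]
gripper_width: 0.0724
[-0.26792045  0.25364535  1.44040815  0.47284613  1.6139999  -1.91744008]
[0.52161575 0.42540193 0.32310073]
[0.51873386 0.47321611 0.4546511 ]
([0.0299, 0.3276, 0.6669], [-1.6992, -0.0025, 0.0046])
```

View pics/s1z.png

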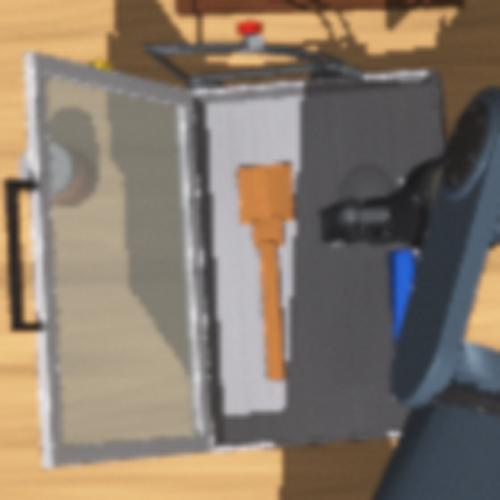

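```bash

python3 -m inch '[[[0.85,0,0,0,-0.25,0,0],[0.85,0,-0.01,0.05,-0.5,0,0],[0.85,0,-0.02,0.12,-0.75,0,0],[0.85,0,-0.03,0.2,-1,0,0],[0.85,0,-0.04,0.28,-1,0,0]]]'
python3 - <<'E'
from h import *
print(manip.read_state()['qpos'])
P=T2(.5349,.205,.0602,(0,.125-.42*np.cos(1.92),.06+.42*np.sin(1.92)))[0]
print(move(P,.0602,np.pi/2-1.92))
E
```

```text
time_s: 24.7
tcp_pos: [0.517, 0.2204, 0.5257]
orientation: [0.708, 0.026, -0.02, -0.705]
contact_force: [1.7, -0.1, 0.6]
gripper_width: 0.0727
[ 0.20685733  0.24670264  1.14131654 -0.00559851  1.74724945 -1.42997093]
([0.0353, 0.1401, 0.5051], [-0.6893, 0.0071, 0.0156])
```

```bash

python3 -m inch '[[[0.85,0.007,0.01,0.1,-0.14,0,0],[0.85,0.015,0.03,0.2,-0.28,0,0],[0.85,0.02,0.06,0.3,-0.42,0,0],[0.85,0.03,0.1,0.4,-0.56,0,0],[0.85,0.035,0.14,0.5,-0.69,0,0.015]]]'
python3 - <<'E'
from h import *
print(manip.read_state()['qpos'])
H=T2(.5349,.205,.0602,(0,.125-.28*np.cos(1.92),.06+.28*np.sin(1.92)))[0]
print(move(H,.0602,np.pi/2-1.92))
c=cams.capture("top"); save(c,"t7");b=cv2.imread("pics/t7.png"); c=cams.capture("side"); save(c,"s7")
a=cv2.imread("pics/s7.png")
cv2.imwrite("pics/s1z.png",np.hstack([cv2.resize(a[190:350,70:230],(400,400)),cv2.resize(b[165:305,90:230],(400,400))]))
E
```

```text
time_s: 25.2
tcp_pos: [0.5171, 0.4594, 0.4613]
orientation: [0.82, 0.028, -0.017, -0.572]
contact_force: [1.4, -0.9, 0.6]
gripper_width: 0.0726
[ 0.68000049  0.61359138  0.75466736 -0.31227827  1.96092638 -1.04847868]
([0.0034, 0.2831, 0.0311], [0.0058, 0.0083, 0.0118])
```

View pics/s1z.png

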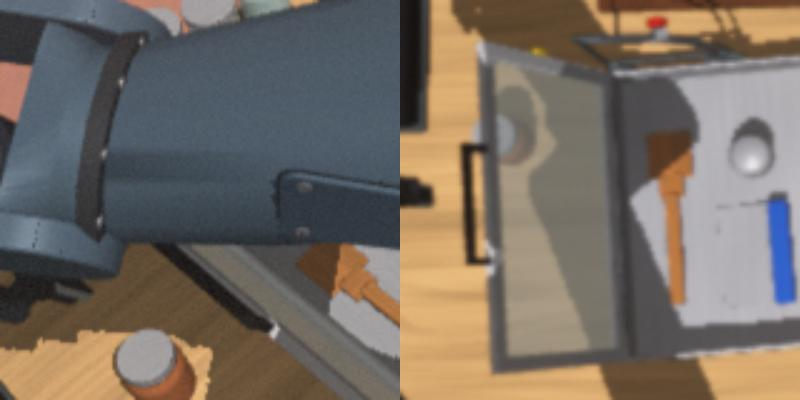

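The top view shows the shaker upright beside the flat turner and scraper. The handle bar's centre is at about (116,237). I'll check that against the fit before closing in.

```bash

python3 - <<'E'
from h import *
H=T2(.5349,.205,.0602,(0,.125-.28*np.cos(1.92),.06+.28*np.sin(1.92)))[0]
c=cams.capture("top"); print(proj(c,H), proj(c,manip.read_state()['tcp_pos']))
b=cv2.imread("pics/t7.png"); z=cv2.resize(b[200:275,80:155],(600,600),interpolation=cv2.INTER_CUBIC)
for dx in(-.061,.061,0):
    p=proj(c,T2(.5349,.205,.0602,(dx,.125-.28*np.cos(1.92),.06+.28*np.sin(1.92))))[0]; cv2.circle(z,tuple(((p-[80,200])*8).astype(int)),4,(0,0,255),-1)
cv2.imwrite("pics/s1z.png",z)
E
```

```text
[[115.06830873 236.87894057]] [[ 86.84096703 235.1319536 ]]
```

View pics/s1z.png

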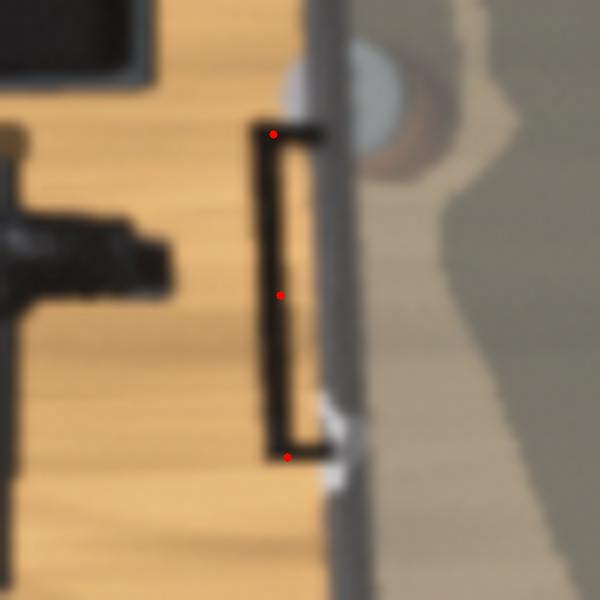

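The fit matches to about 1 px. Closing in along the lid's plane and gripping gently.

```bash

python3 -m inch '[[[0.85,0.003,0.02,0.033,0.005,0.008,0.01],[0.85,0.003,0.08,0.033,0.005,0.008,0.01],[0.85,0.003,0.15,0.033,0.005,0.008,0.01],[0.85,0.003,0.21,0.033,0.005,0.008,0.01],[0.85,0.003,0.26,0.033,0.005,0.008,0.01]]]'
python3 -m inch '[[[0.85,0,0.01,0,0,0,0],[0.85,0,0.02,0,0,0,0],[0.6,0,0.02,0,0,0,0],[0.45,0,0.02,0,0,0,0],[0.45,0,0.02,0,0,0,0]]]' 60
python3 - <<'E'
from h import *
H=T2(.5349,.205,.0602,(0,.125-.28*np.cos(1.92),.06+.28*np.sin(1.92)))[0]
print(move(H,.0602,np.pi/2-1.92))
c=cams.capture("top"); save(c,"t7");b=cv2.imread("pics/t7.png"); c=cams.capture("side"); save(c,"s7")
a=cv2.imread("pics/s7.png")
cv2.imwrite("pics/s1z.png",np.hstack([cv2.resize(a[190:350,70:230],(400,400)),cv2.resize(b[185:285,70:170],(400,400))]))
E
```

```text
time_s: 25.85
tcp_pos: [0.5187, 0.4299, 0.3269]
orientation: [0.82, 0.024, -0.022, -0.571]
contact_force: [-0.0, 0.3, 0.2]
gripper_width: 0.0728
time_s: 26.35
tcp_pos: [0.5193, 0.4271, 0.3189]
orientation: [0.82, 0.025, -0.021, -0.572]
contact_force: [0.1, 0.2, -0.6]
gripper_width: 0.0385
([0.0043, -0.0066, -0.0063], [0.0053, 0.0137, -0.0068])
```

View pics/s1z.png

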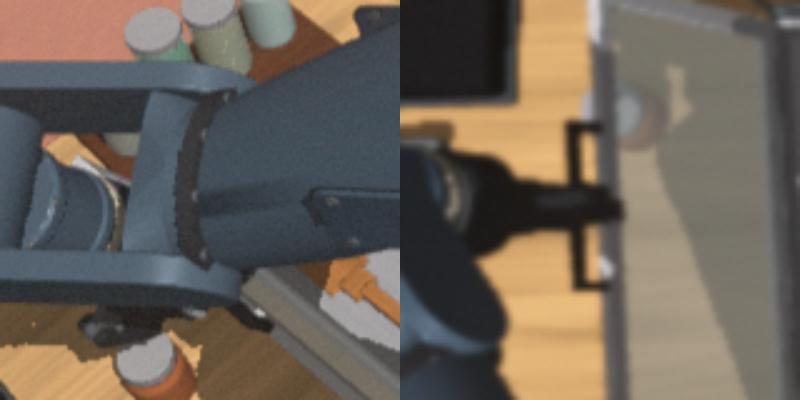

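```bash

python3 -m inch '[[[0.3,0,0,0,0,0,0],[0.1,0,0,0,0,0,0],[0,0,0,0,0,0,0],[0,0,0,0,0,0,0],[0,0,0,0,0,0,0]]]' 60
cat >> h.py <<'E'
def arc(dths,ch=(.5349,.205,.0602)):
    s=manip.read_state(); Rc=R.from_quat(s['orientation']).as_matrix(); p=np.array(s['tcp_pos'])
    o=T2(*ch,(0,.125,.06))[0]; ax=np.array([np.cos(ch[2]),np.sin(ch[2]),0])
    v=p-o; v-=ax*(v@ax); yc=-ax[1]*v[0]+ax[0]*v[1]
    print("r",np.linalg.norm(v).round(4),"theta",np.arctan2(v[2],-yc).round(4))
    for d in dths:
        Q=R.from_rotvec(ax*d).as_matrix(); pn=o+Q@(p-o)
        print(d,(Rc.T@(pn-p)/.5).round(3).tolist(),(Rc.T@ax*d/.5).round(3).tolist())
E
python3 - <<'E'
from h import *
print(manip.read_state()['wrist_torque'],manip.read_state()['contact_force'])
arc([.05,.13,.22,.31,.39])
E
```

```text
time_s: 26.95
tcp_pos: [0.5192, 0.4273, 0.3185]
orientation: [0.819, 0.025, -0.021, -0.572]
contact_force: [-0.8, 1.7, 1.0]
gripper_width: 0.0104
[ 0.36029831  0.00492753 -0.12491146] [-0.76444527  1.7345852   0.98663014]
r 0.2764 theta 1.9326
0.05 [-0.0, 0.0, -0.028] [0.1, -0.0, -0.001]
0.13 [-0.0, 0.004, -0.072] [0.26, -0.001, -0.002]
0.22 [-0.001, 0.012, -0.121] [0.44, -0.002, -0.003]
0.31 [-0.001, 0.025, -0.169] [0.62, -0.002, -0.004]
0.39 [-0.001, 0.039, -0.211] [0.78, -0.003, -0.006]
```

The bar is gripped (10.4 mm opening). Swinging the lid along its arc.

```bash

python3 -m inch '[[[0,0,0,-0.028,0.1,0,0],[0,0,0.004,-0.072,0.26,0,-0.002],[0,-0.001,0.012,-0.121,0.44,-0.002,-0.003],[0,-0.001,0.025,-0.169,0.62,-0.002,-0.004],[0,-0.001,0.039,-0.211,0.78,-0.003,-0.006]]]'
python3 - <<'E'
from h import *
print(manip.read_state()['qpos'].round(2) if hasattr(manip.read_state()['qpos'],'round') else manip.read_state()['qpos'])
arc([.05,.12,.2,.26,.3])
c=cams.capture("top"); save(c,"t7");b=cv2.imread("pics/t7.png"); c=cams.capture("side"); save(c,"s7")
a=cv2.imread("pics/s7.png")
cv2.imwrite("pics/s1z.png",np.hstack([cv2.resize(a[160:360,90:290],(400,400)),cv2.resize(b[165:305,110:250],(400,400))]))
E
```

```text
time_s: 27.45
tcp_pos: [0.5255, 0.32, 0.3348]
orientation: [-0.692, -0.022, 0.026, 0.721]
contact_force: [4.3, 0.8, -16.4]
gripper_width: 0.01
[ 0.35  0.43  1.36  0.04  1.34 -1.3 ]
r 0.275 theta 1.5358
0.05 [-0.0, 0.001, -0.027] [0.1, -0.0, -0.001]
0.12 [-0.0, 0.004, -0.066] [0.24, -0.001, -0.002]
0.2 [-0.001, 0.01, -0.109] [0.4, -0.002, -0.003]
0.26 [-0.001, 0.018, -0.141] [0.52, -0.002, -0.003]
0.3 [-0.001, 0.024, -0.163] [0.6, -0.003, -0.004]
```

View pics/s1z.png

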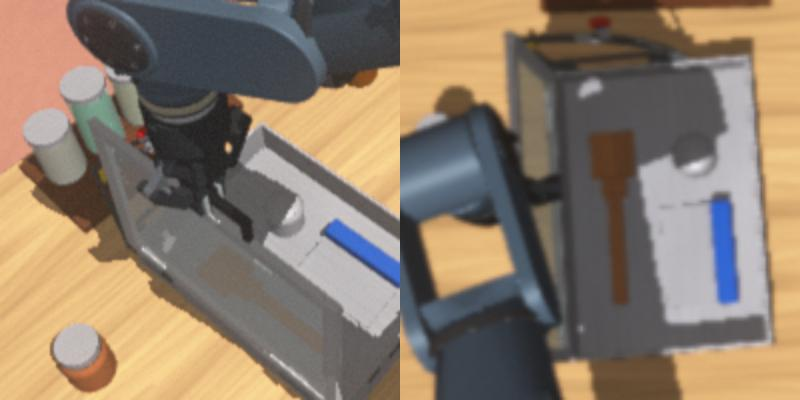

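The lid is up near vertical and held, with 16 N of downward pull, so the arc radius is a touch large. Continuing slightly tighter.

```bash

python3 -m inch '[[[0,0,0.003,-0.027,0.1,0,0],[0,0,0.008,-0.066,0.24,0,-0.002],[0,-0.001,0.014,-0.109,0.4,-0.002,-0.003],[0,-0.001,0.022,-0.141,0.52,-0.002,-0.003],[0,-0.001,0.028,-0.163,0.6,-0.003,-0.004]]]'
python3 - <<'E'
from h import *
arc([.05,.1,.15,.2])
for n in("side","top"):
    c=cams.capture(n); save(c,n+"8"); 
    for th in("lid_lug","clamp_screw"): print(n,th,[(np.round(d["location"],1).tolist(),round(d["confidence"],2)) for d in cams.pinpoint(n,th)[:3]])
    def lp(a,r=.148,x=.191): return proj(c,T2(.5349,.205,.0602,(x,.125-r*np.cos(a),.06+r*np.sin(a))))[0].round(1).tolist()
    print({a:lp(a) for a in(.85,.9,.95,1,1.05,1.2,1.25)})
a=cv2.imread("pics/side8.png");b=cv2.imread("pics/top8.png")
cv2.imwrite("pics/s1z.png",np.hstack([cv2.resize(a[200:270,120:190],(400,400),interpolation=cv2.INTER_CUBIC),cv2.resize(b[155:205,150:200],(400,400),interpolation=cv2.INTER_CUBIC)]))
E
```

```text
time_s: 28.05
tcp_pos: [0.5306, 0.2349, 0.3166]
orientation: [-0.578, -0.016, 0.026, 0.815]
contact_force: [4.3, 3.1, -8.6]
gripper_width: 0.0108
r 0.2736 theta 1.2167
0.05 [0.0, 0.001, -0.027] [0.1, -0.0, 0.0]
0.1 [0.0, 0.004, -0.055] [0.2, -0.001, 0.0]
0.15 [0.0, 0.008, -0.082] [0.3, -0.001, 0.0]
0.2 [0.0, 0.013, -0.109] [0.4, -0.002, 0.0]
side lid_lug [([156.6, 236.9], 0.73)]
side clamp_screw []
{0.85: [172.8, 229.9], 0.9: [170.7, 230.3], 0.95: [168.6, 230.7], 1: [166.5, 231.3], 1.05: [164.3, 232.1], 1.2: [157.4, 235.0], 1.25: [155.0, 236.3]}
top lid_lug [([166.9, 174.8], 0.69)]
top clamp_screw [([180.4, 176.1], 0.44)]
{0.85: [184.5, 179.1], 0.9: [182.6, 179.0], 0.95: [180.6, 178.9], 1: [178.5, 178.8], 1.05: [176.4, 178.8], 1.2: [169.8, 178.7], 1.25: [167.5, 178.7]}
```

View pics/s1z.png

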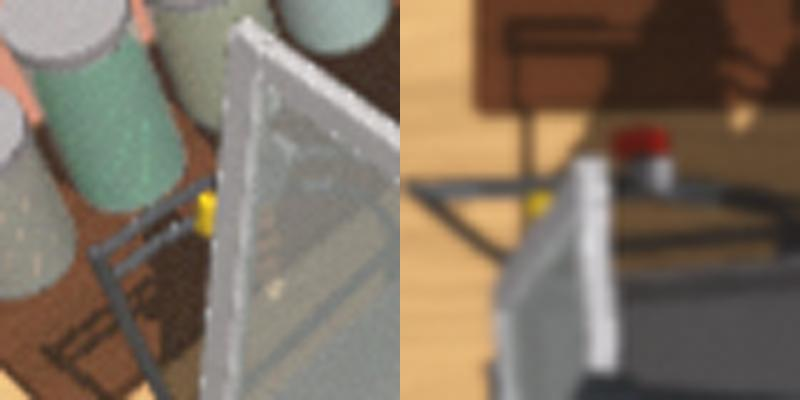

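View pics/side8.png

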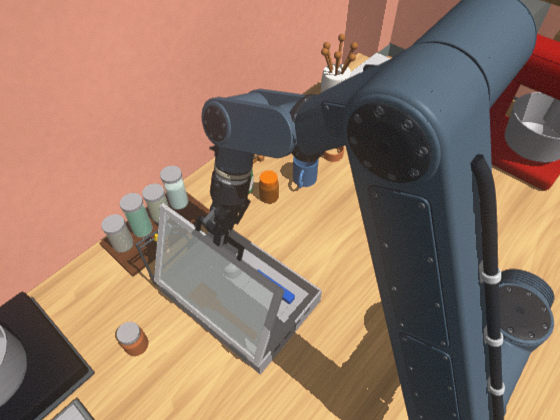

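The lug is at about (167.5,180) in the top view, with the lid near 1.23 rad, and the clamp block is at about (181,177). To refine, I'll segment the red screw in the unobstructed first pictures and the yellow lug now.

```bash
cat >> h.py <<'E'
def red(img,box):
    h=cv2.cvtColor(img,cv2.COLOR_BGR2HSV).astype(int); m=((h[...,0]<6)|(h[...,0]>174))&(h[...,1]>150)&(h[...,2]>70)
    return cen(m,img,box)
def yel(img,box):
    h=cv2.cvtColor(img,cv2.COLOR_BGR2HSV).astype(int); m=(h[...,0]>22)&(h[...,0]<36)&(h[...,1]>140)&(h[...,2]>90)
    return cen(m,img,box)
def cen(m,img,box):
    k=np.zeros(m.shape,bool); k[box[1]:box[3],box[0]:box[2]]=1; m=m&k; ys,xs=np.nonzero(m); 
    return (xs.mean(),ys.mean(),len(xs)) if len(xs) else None
E
python3 - <<'E'
from h import *
from scipy.optimize import least_squares
s=cams.capture("side"); t=cams.capture("top")
I={n:cv2.imread(f"pics/{n}.png") for n in("side0","top0","side8","top8","s6","t6","t7")}
rs=red(I["side0"],(150,215,185,245)); rt=red(I["top0"],(165,160,195,185)); print("red",rs,rt, red(I["t6"],(165,160,195,185)),red(I["s6"],(150,215,185,245)))
CH=(.5349,.205,.0602)
def loc(P):
    v=P-T2(*CH,(0,0,0))[0]; c,s_=np.cos(CH[2]),np.sin(CH[2]); q=np.array([c*v[0]+s_*v[1],-s_*v[0]+c*v[1],P[2]])
    return q.round(4), "r",np.hypot(q[1]-.125,q[2]-.06).round(4),"ang",np.arctan2(q[2]-.06,.125-q[1]).round(4)
print("screw",loc(tri(t,rt,s,rs)))
l0s=yel(I["side0"],(110,250,140,280)); l0t=yel(I["top0"],(125,175,150,190)); print("lug0",l0s,l0t,loc(tri(t,l0t,s,l0s)))
l8s=yel(I["side8"],(140,220,180,255)); l8t=yel(I["top8"],(155,170,185,190)); print("lug8",l8s,l8t,loc(tri(t,l8t,s,l8s)))
E
```

```text
red (np.float64(161.11428571428573), np.float64(225.02857142857144), 35) (np.float64(179.4), np.float64(172.4), 15) (np.float64(179.4), np.float64(172.4), 15) (np.float64(161.11428571428573), np.float64(225.02857142857144), 35)
screw (array([0.2126, 0.0408, 0.1881]), 'r', np.float64(0.1533), 'ang', np.float64(0.989))
lug0 (np.float64(125.6), np.float64(262.4), 10) (np.float64(138.0), np.float64(183.0), 3) (array([0.1831, 0.1736, 0.2096]), 'r', np.float64(0.1573), 'ang', np.float64(1.8851))
lug8 (np.float64(155.41176470588235), np.float64(237.05882352941177), 17) (np.float64(166.66666666666666), np.float64(179.66666666666666), 3) (array([0.1872, 0.0804, 0.2031]), 'r', np.float64(0.1499), 'ang', np.float64(1.2687))
```

```bash

python3 -m inch '[[[0,0,0.002,-0.02,0.075,0,0],[0,0,0.004,-0.045,0.165,0,0],[0,0,0.007,-0.07,0.255,0,0],[0,0,0.01,-0.085,0.31,0,0],[0,0,0.011,-0.093,0.34,0,0]]]'
python3 - <<'E'
from h import *
arc([.02,.04,.06,.08])
for n in("side","top"):
    c=cams.capture(n); save(c,n+"9"); 
    for th in("lid_lug","clamp_screw"): print(n,th,[(np.round(d["location"],1).tolist(),round(d["confidence"],2)) for d in cams.pinpoint(n,th)[:3]])
a=cv2.imread("pics/side9.png");b=cv2.imread("pics/top9.png")
print(yel(a,(140,215,185,255)),yel(b,(155,165,190,190)),red(a,(140,215,185,245)),red(b,(165,160,195,185)))
cv2.imwrite("pics/s1z.png",np.hstack([cv2.resize(a[205:255,135:185],(400,400),interpolation=cv2.INTER_CUBIC),cv2.resize(b[155:205,150:200],(400,400),interpolation=cv2.INTER_CUBIC)]))
E
```

```text
time_s: 28.95
tcp_pos: [0.533, 0.195, 0.2973]
orientation: [-0.507, -0.015, 0.029, 0.861]
contact_force: [1.3, 1.1, -2.7]
gripper_width: 0.0097
r 0.2729 theta 1.054
0.02 [-0.0, 0.0, -0.011] [0.04, -0.0, -0.0]
0.04 [-0.0, 0.001, -0.022] [0.08, -0.0, -0.0]
0.06 [-0.0, 0.001, -0.033] [0.12, -0.001, -0.0]
0.08 [-0.0, 0.002, -0.044] [0.16, -0.001, -0.0]
side lid_lug [([165.1, 231.3], 0.86), ([138.6, 344.9], 0.31)]
side clamp_screw [([166.7, 231.2], 0.4)]
top lid_lug [([175.0, 174.6], 0.97)]
top clamp_screw [([204.2, 237.5], 0.74), ([181.5, 176.8], 0.43)]
(np.float64(163.35294117647058), np.float64(232.8235294117647), 17) (np.float64(174.5), np.float64(179.5), 4) (np.float64(161.11764705882354), np.float64(224.94117647058823), 34) (np.float64(179.14285714285714), np.float64(172.23809523809524), 21)
```

View pics/s1z.png

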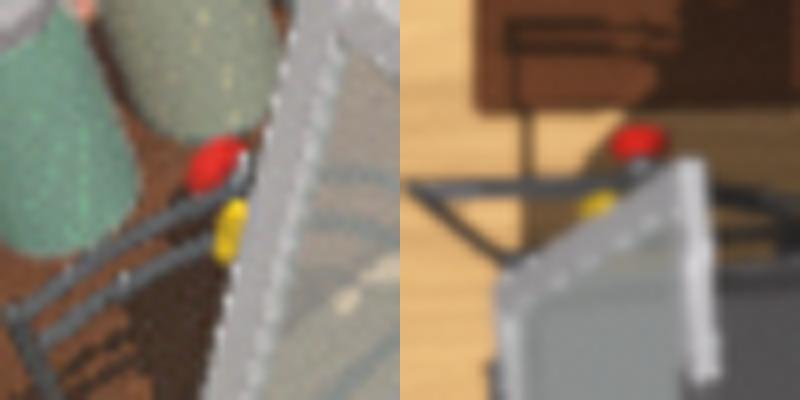

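```bash
cat > fit.py <<'E'
from h import *
from scipy.optimize import least_squares
s=cams.capture("side"); t=cams.capture("top")
def pz(z,x,y):
    o={1:(105,165,4.4),2:(265,180,5),3:(95,205,3.4)}[z]; return np.array((o[0]+x/o[2]-.5,o[1]+y/o[2]-.5))
tcp=np.array([[.5192,.4273,.3185],[.5255,.32,.3348],[.5306,.2349,.3166],[.533,.195,.2973]])
L=lambda x,r,a:(x,.125-r*np.cos(a),.06+r*np.sin(a))
# q: x,y,yaw, clamp, th8, th9, th7, xl, xr, r_tcp, bs(2), bt(2)
def res(q,full=False):
    ch=q[:3]; bs=q[10:12]; bt=q[12:14]; out=[]
    def o(c,p,P,w=1.): out.extend(w*(proj(c,T2(*ch,P))[0]+(bs if c is s else bt)-np.array(p[:2]))/.7)
    for sg,pt,ps in((1,(562,87),(430,57)),(-1,(597,528),(770,293))):
        o(t,pz(1,*pt),(.18*sg,-.125,.06)); o(s,pz(3,*ps),(.18*sg,-.125,.06))
    o(t,pz(1,40,314),L(0,.28,1.92)); o(s,pz(3,195,325),L(0,.28,1.92))
    for a,pt,ps in((1.92,(138,183),(125.6,262.4)),(q[4],(167,179.9),(155.4,237.06)),(q[5],(174.5,179.6),(163.35,232.8))):
        o(t,pt,L(q[7],.148,a)); o(s,ps,L(q[7],.148,a))
    o(t,(179.3,172.3),L(q[8],.148,q[3])); o(s,(161.1,225.0),L(q[8],.148,q[3]))
    h=T2(*ch,(0,.125,.06))[0]; ax=np.array([np.cos(ch[2]),np.sin(ch[2]),0])
    for p,a in zip(tcp,(1.92,q[6],q[4],q[5])):
        v=p-h; yc=-ax[1]*v[0]+ax[0]*v[1]
        out.extend([(yc+q[9]*np.cos(a))/.0015,(v[2]-q[9]*np.sin(a))/.0015])
    out.extend(q[10:14]/1.); out.append((q[7]-.187)/.003); out.append((q[8]-.203)/.006)
    return np.array(out)
r=least_squares(res,[.535,.205,.06,.97,1.24,1.07,1.55,.187,.203,.278,0,0,0,0],x_scale=[.01]*3+[.1]*4+[.01]*3+[1]*4)
C=np.linalg.inv(r.jac.T@r.jac); print(r.x.round(4)); print("sd",np.sqrt(np.diag(C)).round(4)); print(2*r.cost,len(r.fun)); print(r.fun.round(1).tolist())
d=r.x[5]-r.x[3]; g=np.zeros(14); g[5]=1; g[3]=-1; print("lid9-clamp",d,np.sqrt(g@C@g))
E
python3 fit.py
```

```text
[ 0.5363  0.2061  0.063   0.9464  1.2197  1.0544  1.532   0.1874  0.2145
  0.2746 -0.1159 -0.1278 -0.656   0.0786]
sd [0.0021 0.001  0.0032 0.0143 0.0058 0.0058 0.0066 0.0011 0.0019 0.0008
 0.6923 0.5534 0.3811 0.6347]
58.489589752766754 42
[-0.6, -0.2, -0.5, -1.2, -0.2, 1.3, 2.4, -1.2, 0.7, 1.2, -2.6, -0.8, -1.1, -1.0, -2.6, 2.9, 1.1, -0.5, 1.6, -1.1, 0.9, -0.1, 1.1, 0.1, -0.3, -0.8, 0.6, 1.4, 1.9, 0.3, -0.0, 0.3, -1.0, -0.8, -0.2, -1.0, -0.1, -0.1, -0.7, 0.1, 0.1, 1.9]
lid9-clamp 0.10800802785493246 0.014645605211213813
```

The fit puts the lid at 1.054 and the clamp at about 0.946 ± 0.015. I'll go most of the way, then compare directly.

```bash

python3 -m inch '[[[0,0,0,-0.011,0.04,0,0],[0,0,0.001,-0.024,0.085,0,0],[0,0,0.001,-0.034,0.122,0,0],[0,0,0.002,-0.042,0.15,0,0],[0,0,0.002,-0.042,0.15,0,0]]]'
python3 -m inch '[[[0,0,0,0,0,0,0],[0,0,0,0,0,0,0],[0,0,0,0,0,0,0],[0,0,0,0,0,0,0],[0,0,0,0,0,0,0]]]'
python3 - <<'E'
from h import *
arc([.01,.02,.03,.04],(.5363,.2061,.063))
for n in("side","top"):
    c=cams.capture(n); save(c,n+"10"); 
    for th in("lid_lug","clamp_screw"): print(n,th,[(np.round(d["location"],1).tolist(),round(d["confidence"],2)) for d in cams.pinpoint(n,th)[:3]])
a=cv2.imread("pics/side10.png");b=cv2.imread("pics/top10.png")
print(yel(a,(140,215,185,255)),yel(b,(155,165,190,190)),red(a,(140,215,185,245)),red(b,(165,160,195,185)))
cv2.imwrite("pics/s1z.png",np.hstack([cv2.resize(a[210:250,145:185],(400,400),interpolation=cv2.INTER_CUBIC),cv2.resize(b[160:200,160:200],(400,400),interpolation=cv2.INTER_CUBIC)]))
E
```

```text
time_s: 29.85
tcp_pos: [0.5341, 0.177, 0.2857]
orientation: [-0.475, -0.013, 0.029, 0.879]
contact_force: [0.1, -0.2, -3.3]
gripper_width: 0.0103
time_s: 30.35
tcp_pos: [0.5341, 0.1772, 0.2858]
orientation: [-0.475, -0.014, 0.029, 0.879]
contact_force: [1.2, -0.6, -3.2]
gripper_width: 0.0102
r 0.2732 theta 0.9731
0.01 [0.0, 0.0, -0.005] [0.02, -0.0, 0.0]
0.02 [0.0, 0.0, -0.011] [0.04, -0.0, 0.0]
0.03 [0.0, 0.001, -0.016] [0.06, -0.0, 0.0]
0.04 [0.0, 0.001, -0.022] [0.08, -0.0, 0.0]
side lid_lug [([167.4, 228.7], 0.65)]
side clamp_screw []
top lid_lug [([177.7, 176.7], 0.6)]
top clamp_screw [([178.2, 178.2], 0.4)]
(np.float64(166.5), np.float64(232.1875), 16) (np.float64(177.625), np.float64(179.75), 8) (np.float64(161.11764705882354), np.float64(224.94117647058823), 34) (np.float64(179.5), np.float64(172.33333333333334), 18)
```

View pics/s1z.png

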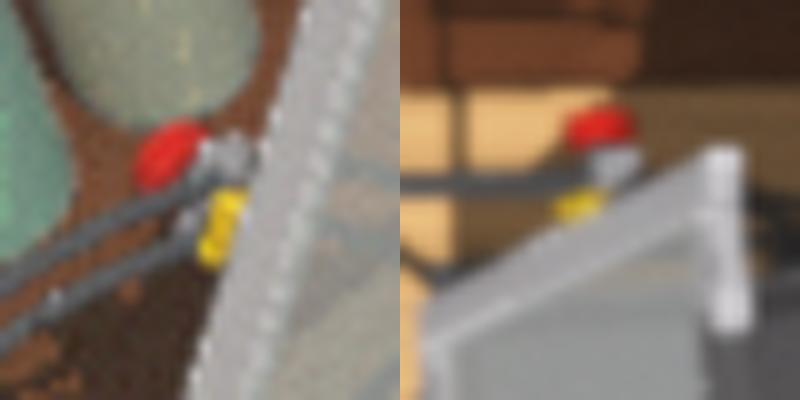

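```bash
python3 - <<'E'
from h import *
from scipy.optimize import least_squares
s=cams.capture("side"); t=cams.capture("top"); CH=(.5363,.2061,.063)
P=lambda c,x,a,r=.148: proj(c,T2(*CH,(x,.125-r*np.cos(a),.06+r*np.sin(a))))[0]
for c,n in((s,"side"),(t,"top")):
    print(n,"lug .187@.973",P(c,.187,.973).round(1),"@.92",P(c,.187,.92).round(1),"red .2145@.946",P(c,.2145,.946).round(1),".205@.946",P(c,.205,.946).round(1))
for xl in(.184,.187,.19):
  for w in((1,1),(1,0.01),(.01,1)):
    f=lambda q:np.r_[w[0]*(P(t,q[1],q[2])-P(t,xl,q[2]+q[0])-np.array([179.4-177.6,172.35-179.75])),w[1]*(P(s,q[1],q[2])-P(s,xl,q[2]+q[0])-np.array([161.1-166.5,225-232.2])),(q[2]-.95)/.05, (q[1]-.208)/.02]
    r=least_squares(f,[0,.21,.95]); print(xl,w,r.x.round(3),r.fun.round(2))
a=cv2.imread("pics/side0.png");b=cv2.imread("pics/top0.png")
cv2.imwrite("pics/s1z.png",np.hstack([cv2.resize(a[210:250,145:185],(400,400),interpolation=cv2.INTER_NEAREST),cv2.resize(b[160:200,160:200],(400,400),interpolation=cv2.INTER_NEAREST)]))
E
```

```text
side lug .187@.973 [167.9 231.9] @.92 [170.2 231.3] red .2145@.946 [161.7 226.1] .205@.946 [164.2 228. ]
top lug .187@.973 [179.2 179.7] @.92 [181.4 179.8] red .2145@.946 [179.8 171.7] .205@.946 [180.  174.5]
0.184 (1, 1) [0.057 0.212 0.955] [ 0.04 -0.76  0.26  0.82  0.1   0.21]
0.184 (1, 0.01) [0.055 0.21  0.95 ] [-0.    0.01  0.01  0.01  0.    0.08]
0.184 (0.01, 1) [0.07  0.215 0.951] [ 0.01 -0.02  0.02  0.06  0.01  0.36]
0.187 (1, 1) [0.057 0.215 0.955] [ 0.03 -0.75  0.27  0.84  0.11  0.36]
0.187 (1, 0.01) [0.055 0.213 0.95 ] [-0.    0.04  0.01  0.01  0.    0.23]
0.187 (0.01, 1) [0.07  0.218 0.951] [ 0.01 -0.02  0.03  0.09  0.02  0.51]
0.19 (1, 1) [0.057 0.218 0.955] [ 0.02 -0.75  0.28  0.86  0.11  0.51]
0.19 (1, 0.01) [0.055 0.215 0.95 ] [-0.    0.06  0.01  0.01  0.    0.37]
0.19 (0.01, 1) [0.069 0.221 0.951] [ 0.   -0.02  0.04  0.12  0.02  0.66]
```

View pics/s1z.png

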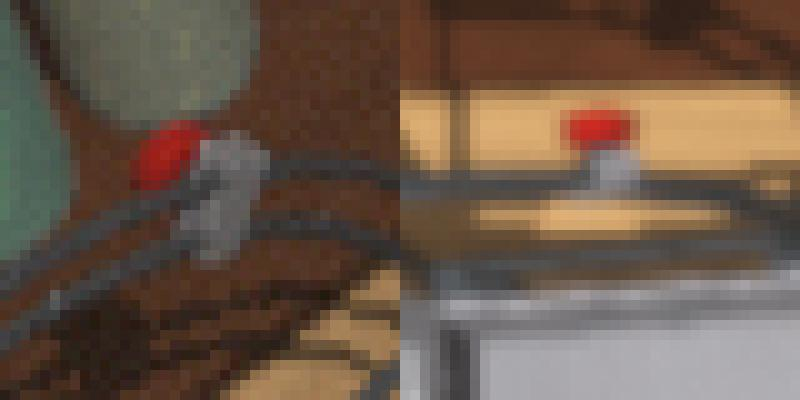

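In the first pictures the block spans about (163–171, 223–236) in the side view, and the knob's axis passes straight through it. Tool kinematics say about 0.027 rad left; the partly hidden lug says up to 0.057. I'll step 0.025 and compare against a simple rendering of lug, clamp and lid.

```bash

python3 -m inch '[[[0,0,0,-0.005,0.015,0,0],[0,0,0,-0.009,0.03,0,0],[0,0,0,-0.013,0.05,0,0],[0,0,0,-0.013,0.05,0,0],[0,0,0,-0.013,0.05,0,0]]]'
cat > ren.py <<'E'
from h import *
def box(x0,x1,r0,r1,n0,n1,a,n=60):
    u=np.linspace(0,1,n); A,B=np.meshgrid(u,u); A=A.ravel();B=B.ravel(); P=[]
    for k in range(3):
        for v in(0.,1.):
            q=np.zeros((len(A),3)); i,j=[m for m in range(3) if m!=k]; q[:,k]=v;q[:,i]=A;q[:,j]=B; P.append(q)
    P=np.vstack(P)*[x1-x0,r1-r0,n1-n0]+[x0,r0,n0]
    x,r,nn=P.T; return np.c_[x,.125-r*np.cos(a)+nn*np.sin(a),.06+r*np.sin(a)+nn*np.cos(a)]
def knob(x0,x1,rad,a):
    th=np.linspace(0,2*np.pi,90); P=[]
    for x in np.linspace(x0,x1,30): P.append(np.c_[np.full(90,x),rad*np.cos(th),rad*np.sin(th)])
    for rr in np.linspace(0,rad,25):
        for x in(x0,x1): P.append(np.c_[np.full(90,x),rr*np.cos(th),rr*np.sin(th)])
    P=np.vstack(P); return P+[0,.125-.148*np.cos(a),.06+.148*np.sin(a)]
def render(c,win,lid,cl,CH,S=4,off=(0,0),lug=(.18,.194,.007,.005),ln=0.,kn=(.203,.215,.012)):
    W=(win[2]-win[0])*S;H=(win[3]-win[1])*S; im=np.zeros((H,W,3),np.uint8); zb=np.full((H,W),9.); im[:]=(40,60,80)
    K,Rm,t=cal(c)
    items=[(box(-.18,.18,.225,.25,ln-.005,ln+.005,lid,260),(170,170,170)),(box(.155,.18,0,.25,ln-.005,ln+.005,lid,260),(175,175,175)),
      (box(lug[0],lug[1],.148-lug[2],.148+lug[2],-lug[3],lug[3],lid),(0,200,230)),
      (box(.185,.197,.133,.163,-.007,.007,cl,90),(120,120,120)),(knob(kn[0],kn[1],kn[2],cl),(0,0,220))]
    for P,col in items:
        w=T2(*CH,P); pc=(Rm@w.T).T+t; uv=(K@pc.T).T; uv=uv[:,:2]/uv[:,2:]+off
        ij=np.floor((uv-[win[0],win[1]]+.5)*S).astype(int); ok=(ij[:,0]>=0)&(ij[:,0]<W)&(ij[:,1]>=0)&(ij[:,1]<H)
        for (x,y),z in zip(ij[ok],pc[ok,2]):
            if z<zb[y,x]-1e-4: zb[y,x]=z; im[y,x]=col
    return im
E
python3 - <<'E'
from ren import *
CH=(.5363,.2061,.063)
arc([.01],CH)
out=[]
for n,win in(("side",(145,210,185,250)),("top",(160,160,200,200))):
    c=cams.capture(n); save(c,n+"11"); a=cv2.imread(f"pics/{n}11.png")
    print(n,yel(a,(140,165,190,255)))
    row=[cv2.resize(a[win[1]:win[3],win[0]:win[2]],(266,266),interpolation=cv2.INTER_CUBIC)]
    for d in(.0,.04):
        im=render(c,win,.95+d,.95,CH); im=cv2.medianBlur(im,5); row.append(cv2.resize(im,(266,266)))
        m=(im[...,1]>150)&(im[...,0]<60); r=(im[...,2]>180)&(im[...,1]<60); g=np.argwhere(m).mean(0)/4-.5 if m.any() else (0,0); q=np.argwhere(r).mean(0)/4-.5
        print(d,"yel",np.round([g[1]+win[0],g[0]+win[1]],1),m.sum()/16,"red",np.round([q[1]+win[0],q[0]+win[1]],1))
    out.append(np.hstack(row))
cv2.imwrite("pics/s1z.png",np.vstack(out))
E
```

```text
time_s: 31.25
tcp_pos: [0.5344, 0.1715, 0.2818]
orientation: [-0.464, -0.013, 0.029, 0.885]
contact_force: [1.8, 2.0, -4.8]
gripper_width: 0.0102
r 0.2732 theta 0.9475
0.01 [0.0, 0.0, -0.005] [0.02, -0.0, 0.0]
side (np.float64(167.6), np.float64(232.66666666666666), 15)
0.0 yel [168.7 232.5] 8.25 red [161.8 226.8]
0.04 yel [165.7 232. ] 27.125 red [161.8 226.8]
top (np.float64(177.8), np.float64(180.4), 5)
0.0 yel [179.  180.8] 3.5625 red [179.6 173.1]
0.04 yel [177.4 179.2] 11.9375 red [179.6 173.1]
```

View pics/s1z.png

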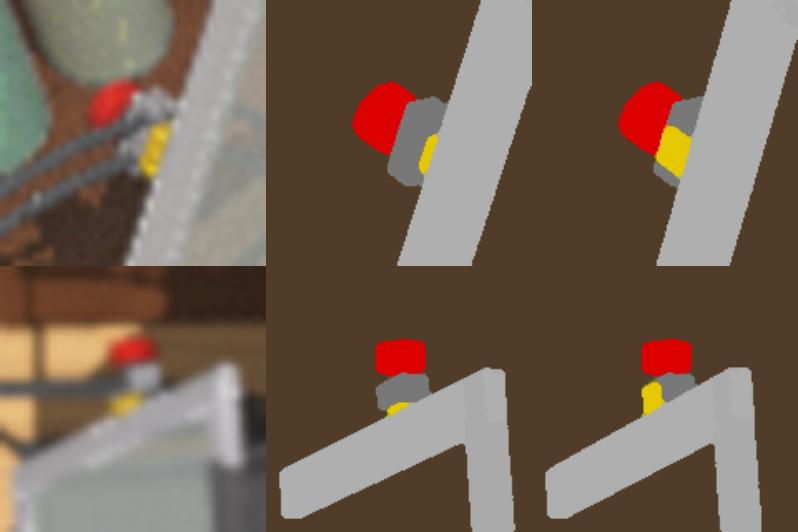

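The rendering matches the real views well, and the lid itself fits about 0.95. Now the same check on the clamp angle, using the unobstructed first pictures.

```bash

python3 - <<'E'
from ren import *
CH=(.5363,.2061,.063)
out=[]
for n,win in(("side",(150,212,180,242)),("top",(165,162,195,192))):
    c=cams.capture(n); a=cv2.imread(f"pics/{n}0.png"); S=cv2.resize(a[win[1]:win[3],win[0]:win[2]],(240,240),interpolation=cv2.INTER_NEAREST)
    row=[S]
    for cl in(.92,.96,1.):
        im=cv2.medianBlur(render(c,win,2.5,cl,CH,lug=(-.1,-.1,0,0),kn=(.207,.219,.010),S=8),5)
        g=cv2.cvtColor(S,cv2.COLOR_BGR2GRAY)
        m1=((im[...,0]==120)&(im[...,2]==120)).astype(np.uint8); m2=((im[...,2]==220)).astype(np.uint8)
        o=S.copy()
        for m,col in((m1,(0,255,0)),(m2,(255,255,0))):
            cs,_=cv2.findContours(m,cv2.RETR_EXTERNAL,cv2.CHAIN_APPROX_NONE); cv2.drawContours(o,cs,-1,col,1)
        row.append(o)
    out.append(np.hstack(row)[:, :])
im=np.vstack(out); cv2.imwrite("pics/s1z.png",cv2.resize(im[:, 240:],(792,528)))
E
```

```text
(no output)
```

View pics/s1z.png

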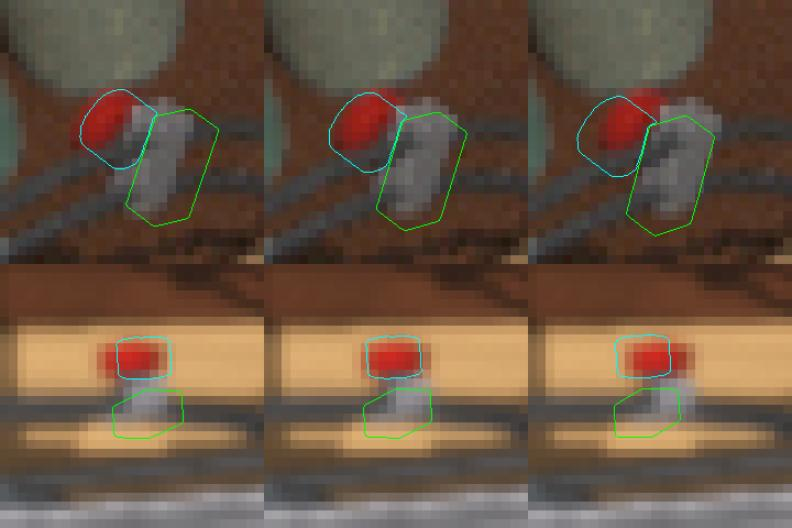

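```bash

python3 - <<'E'
from ren import *
CH=(.5363,.2061,.063)
out=[]
for n,win in(("side",(148,205,188,245)),("top",(165,162,205,202))):
    c=cams.capture(n); a=cv2.imread(f"pics/{n}11.png"); S=cv2.resize(a[win[1]:win[3],win[0]:win[2]],(320,320),interpolation=cv2.INTER_CUBIC)
    row=[]
    for lid in(.925,.95,.975):
        im=cv2.medianBlur(render(c,win,lid,.955,CH,kn=(.207,.219,.010),S=8),5)
        o=S.copy()
        for m,col in((((im[...,0]>=165)),(0,255,0)),((im[...,1]==200),(255,0,255))):
            cs,_=cv2.findContours(m.astype(np.uint8),cv2.RETR_EXTERNAL,cv2.CHAIN_APPROX_NONE); cv2.drawContours(o,cs,-1,col,1)
        row.append(o)
    out.append(np.hstack(row))
cv2.imwrite("pics/s1z.png",cv2.resize(np.vstack(out),(795,530)))
E
```

```text
(no output)
```

View pics/s1z.png

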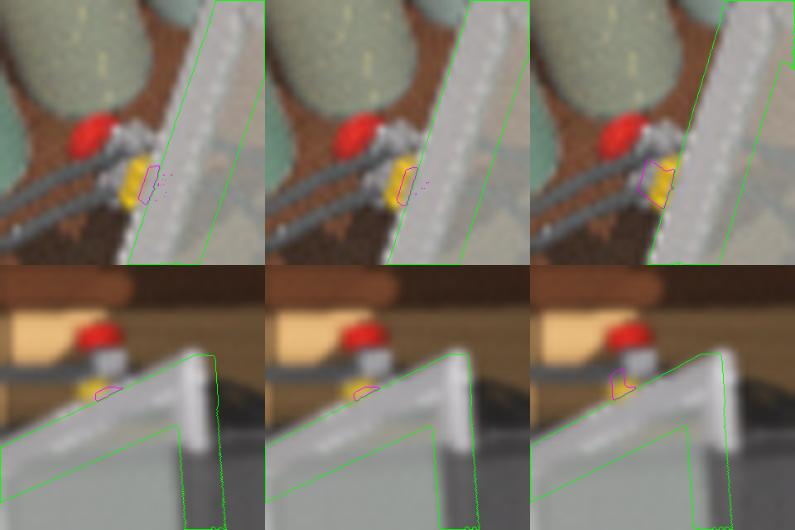

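Lid frame (about 0.955) and clamp (about 0.96) agree within about 0.01 rad on the same cameras, the tool kinematics agree, and the lug overlaps the clamp block. One last look at the whole scene before handing in.

```bash

python3 -m inch '[[[0,0,0,0,0,0,0],[0,0,0,0,0,0,0],[0,0,0,0,0,0,0],[0,0,0,0,0,0,0],[0,0,0,0,0,0,0]]]'
python3 - <<'E'
from h import *
arc([.01],(.5363,.2061,.063))
c=cams.capture("top"); save(c,"t12"); a=cv2.imread("pics/t12.png"); b=cv2.imread("pics/top0.png")
c=cams.capture("side"); save(c,"s12"); e=cv2.imread("pics/s12.png")
cv2.imwrite("pics/s1z.png",np.hstack([cv2.resize(a[150:310,90:390],(500,267)),cv2.resize(e[180:390,100:310],(267,267))]))
E
```

```text
time_s: 32.05
tcp_pos: [0.5344, 0.1719, 0.2821]
orientation: [-0.464, -0.013, 0.029, 0.885]
contact_force: [2.4, 1.7, -4.3]
gripper_width: 0.0101
r 0.2732 theta 0.9494
0.01 [0.0, 0.0, -0.005] [0.02, -0.0, 0.0]
```

View pics/s1z.png

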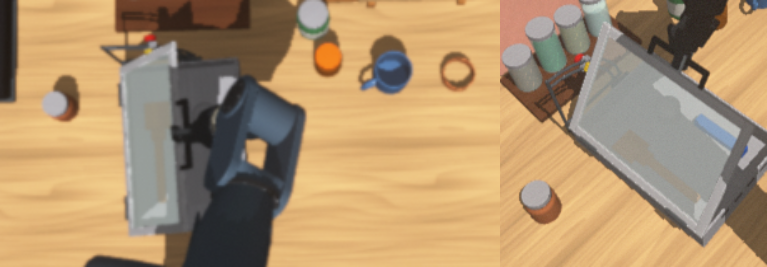

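The lid is held at the clamp, the tools can be seen through it, and the bystanders are where they were. Handing in.

```bash
python3 - <<'E'
from h import *
print(manip.hand_in())
E
```

```text
the job is handed in; nothing more can be done
None
```

The job is handed in at about 32 s of the 72 s allowed, with the arm still gripping the lid's handle. I can't be fully sure of the lug's alignment with the clamp: my checks agree only to about 0.01–0.015 rad.

- **Tools:** The turner and scraper lie flat in the chest and the shaker stands upright beside them. Each was lowered to the floor before release; the scraper was pressed down with up to 33 N. A clear top view before closing the lid confirmed all three.
- **Lid angle:** The tool's position puts the lid at about 0.949 rad. Fitting the clamp gave 0.946 ± 0.014.
- **Where the checks disagree:** Matching the lid frame and clamp in the pictures gave about 0.955 for the lid and 0.96 for the clamp, so the lid looked slightly low. The lug, partly hidden by the lid frame, looked about 0.01 rad high. I left the lid between the two.
- **Hold:** The opening stayed at 10 mm on the bar, with about 5 N on the tool. Over the last half second the lid's measured angle changed by only 0.002 rad.
- **Clamp and other things:** I never gripped or moved the clamp on purpose. Its red screw stayed at the same spot in the pictures up to the last 0.025 rad of lid movement; I didn't re-measure it after that. The jars, mug and cutter looked unmoved in the last pictures. The bowl was outside the part I viewed at the end.

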